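Zero the pigment mill, set its grind and put the catch pan under the spout

ROBOT

A 6-joint arm with a two-finger parallel gripper is mounted at the origin on a cart in front of the work surface, level with it; the furniture and walls round the work are solid. World frame = base frame: x ahead of the robot, y to its left, z up, the work surface at z = 0. Lengths are in m, angles in rad, forces in N, time in s.
With the tool pointing down it reaches from about 0.3 to 0.85 m from the base axis. Payload 4.2 kg.
Tool frame: the origin (TCP) lies at the very end of the fingers, on their centre line; the grasp point (between the pads) lies ctrl.hold_point_z behind it (ctrl.hold_point_z is the distance from the TCP to the grasp point, in m); x points along the fingers, y is the direction in which the jaws open and shut, and the axes are right-handed (so a half turn about x gives the same grasp; the last joint's range is limited). The gripper opens to 91 mm and grips with 3 to 60 N. Pads are 32 mm wide; open, the fingers measure 118 mm over their backs; the gripper's body (76 mm by 178 mm) begins 60 mm behind the grasp point.
Start: joints at [-1.25, 0.32, 1.565, -0, 1.257, -0.02], TCP at [0.192, -0.542, 0.214] pointing down, gripper open.
Joint ranges: [-3.11, 3.11], [-0.84, 2.01], [0.21, 2.61], [-1.34, 4.49], [0.05, 2.63], [-2.56, 2.56]. Speed limits (rad/s): [2.57, 2.57, 3.14, 3.14, 3.14, 3.14].

INTERFACE

Orientations are given as [roll, pitch, yaw] about the fixed x, y, z axes, in that order (R = Rz(yaw) Ry(pitch) Rx(roll)).
In Python, from cell import ctrl, grab_frame, camera_info, nets gives the robot as it stands. The module is installed in compiled form; this text tells all that it offers.
- The arm moves only by the shell command python3 -m creep 'ROWS'. ROWS is JSON, a list of rows, each an object of numbers: "hand": the finger opening in mm, from 0 to 91.2; "dx", "dy", "dz": the shift along the tool's x, y, z in mm; "wx", "wy", "wz": the turn, a rotation vector about the tool's x, y, z in degrees. A call has 1 to 5 rows; each row is the pose to reach, as a shift and turn from the pose measured when the call began, along the tool's axes at that moment; what a row does not reach only later rows make up. A row lasts 1/8 s, in which the tool goes at most 62.5 mm and 10.7 degrees, less where a joint would pass 70% of its speed; a pose out of reach is approached as far as the arm can. A call with a gripper value outside its range is refused whole. The fingers move at their own pace and stop on an object; the grip force is fixed at half the most. Time passes only in rows, so rows that repeat a pose let the fingers close. It gives the time, the measured TCP pose, the force and the opening at its end, in the units of the state.
- ctrl.state(): the state, without advancing time (a new reading comes with each control period).
- grab_frame(name): name is "scene" or "top" or "wrist"; returns the picture (480x640x3 uint8, red, green, blue); there is no depth.
- camera_info(name): a dict with "camera_matrix" (3x3 intrinsics, pixels), "dist_coeffs" ([k1, k2, p1, p2, k3] as OpenCV has them; the pictures are not rectified), "extrinsics" (4x4, takes a point from world to camera coordinates); the wrist camera has in their place "mount" (4x4, takes a point from camera to tool coordinates, whose origin is the TCP and whose axes are the tool frame's). Camera axes: x right, y down, z forward; pixel columns grow to the right and rows downward; lengths in m; the calibration is good to about 2 mm. A picture is of the moment at which its call begins: read the wrist's pose just before it. camera_info takes no time and is no camera call.
- ctrl.job_done(): hands the job in, once; it reports no verdict.
Trained networks look in the newest picture that a camera, given by its name, has taken for a name from the list of things; names that differ only in an ending like _2 or _b are one class to them, and where a whole thing is asked for, a point or a joint stands for the part that bears it (a point fixed in the world has none). Each returns a list of dicts, best first, with "conf" (0 to 1); they miss things now and then, are a little off and sometimes report something else, mostly with a low value. They report only what shows in the picture. A call takes as long as a camera call.
- nets.masks_of(camera, name): "region" (480x640 bool, what is visible of it) and "rect" ([centre column, centre row, width, height] in pixels, round what is visible of it).
The state is a dict: "clock": time; "joint_pos": joint angles; "joint_vel": joint speeds; "tau": joint torques, N m; "tool_pos": TCP position; "ee_rot": TCP orientation; "wrist_force": force on the tool from outside, world axes, zero at the start; "torque": the same for the moment, N m; "width": opening from 0.0 (shut) to 1.0 (fully open).
Only numpy, scipy, OpenCV 4.12 (cv2) and the standard library are available. Lean on these libraries where they do the work, as an engineer would, in place of code of your own. Each camera call takes 0.05 s, during which the arm holds its last target.

TASK

Set up the pigment mill for the next batch: turn the adjuster on its sloping head clockwise until the burrs touch and it will go no further, then back it off (anticlockwise) by exactly three clicks. Then stand the handled catch pan flat on the table, centred under the mill's spout, and let go of it; leave everything else on the table where it is.

Things in the scene. Friction and masses are not known exactly. Their poses are not given: they have to be found in the camera images.
- mill: Grey bench mill, fixed. Origin on the table; x from front to back (spout and adjuster at the front, -x), z up. Base plate 150 x 140 x 14 mm from x = -5 to 145 mm, column and hopper above it (rim 223 mm high at x = 98 mm). Its round head, 84 mm across, leans to the front, axis 35 degrees from vertical, and ends in a fixed flange 110 mm across with 24 black marks 15 degrees apart, one per click.
- adjuster_grip (a point): Grip point on the adjuster, on its axis. The adjuster: dark knurled disc 82 mm across, 15 mm thick, with an aluminium bar across it, 76 mm long, 14 mm thick, standing 33 mm out of the disc. The point is in mid-bar, 22 mm above the disc, 11 mm below the bar's top. z = turning axis, outward (35 degrees from vertical); x = along the bar to its pointed end; y = across the bar.
- adjuster (a joint): Adjuster angle, rad: 0 = burrs touching (hard stop), growing to 1.9 as it is backed off, anticlockwise seen from outside. A spring detent clicks every 0.2618 (15 degrees) from touching: three clicks = 0.785. About 0.1 N m turns it over a click; let go, it centres in the click. The bar's direction at touching varies by up to 0.3 rad either way: felt, or seen as it stops.
- spout (a point): Middle of the round outlet (28 mm across) at the lower end of the mill's spout, 80 mm above the table, open downwards; 70 mm in front (-x) of the mill's origin. Fixed to the mill, same axes.
- pan: Loose steel catch pan, 0.2 kg: an open square tray 90 x 90 mm, 28 mm high, with a wooden handle to its -x side. Origin: under the middle of the tray, on the table; z up.
- pan_mid (a point): Middle of the pan's tray, on its floor, 2 mm above the underside.
- pan_handle (a point): Grip point on the pan's handle close to the pan's centre of mass (75 mm), 85 mm from the tray's middle along the pan's -x, 30 mm above the table at mid-thickness. The handle is 18 mm wide (pan's y) and 18 mm thick, 21 to 39 mm above the table, and runs from 54 to 172 mm from the tray's middle; a small foot carries its end.
- can_brown: Bystander: small paint can, 64 mm across, 61 mm high, stands on the side of the mill opposite the pan. Origin under its middle.
- can_red: Bystander: paint can, 70 mm across, 73 mm high, right of the mill. Origin under its middle.
- jar_silver: Bystander: small lidded jar, 53 mm across, 44 mm high, left of the mill. Origin under its middle.
- clamp: Bystander: spring clamp lying flat at the right, 62 x 113 x 21 mm. Origin at the middle of its underside.
- tracing_wheel: Bystander: tracing wheel with a handle lying at the left, 119 mm long. Origin at the middle of its underside.

How it is judged:
By the outcome, as a careful person would: the job done as asked, in the order asked, and still so for the second after the job is handed in, with the robot touching nothing.
It also fails if it takes over 64 s, if anything falls off the work surface, if the arm or the gripper's body presses on something with over 40 N, if the wrist force passes 120 N, or if a joint passes its speed limit or range.

## Working session

There is one attempt and no reset: what is moved stays moved. The work goes in short steps, Python scripts to look and compute and a shell command to move; the robot and the scene stay as the last step left them, time stands still between calls to the robot, and variables do not carry over. Pictures are saved under pics/ and viewed, and the job is handed in when it is done.

```bash
mkdir -p pics; cat > h.py <<'E'
import numpy as np, cv2
from cell import ctrl, grab_frame, camera_info, nets
from scipy.spatial.transform import Rotation as R
def save(img,n): cv2.imwrite('pics/'+n+'.png',img[:,:,::-1])
E
python3 - <<'E'
from h import *
s=ctrl.state(); print(s, ctrl.hold_point_z)
for c in ['scene','top','wrist']:
    im=grab_frame(c); save(im,c+'0'); i=camera_info(c); print(c,{k:np.round(v,4).tolist() for k,v in i.items() if k!='name'})
E
```

```text
{'clock': 0.0, 'joint_pos': array([-1.25002515e+00,  3.20296182e-01,  1.56569742e+00, -3.82621476e-05,
        1.25739338e+00, -2.00168703e-02]), 'joint_vel': array([ 0.00153288, -0.00048912, -0.00055478, -0.00031857,  0.00052918,
        0.00088866]), 'tau': array([ 1.65425276e-04, -4.12464094e+01, -2.31966734e+01,  7.22916378e-02,
        4.55727917e-02, -1.46827874e-04]), 'tool_pos': array([ 0.19199952, -0.54144989,  0.21311069]), 'ee_rot': array([-1.57054256,  1.56900163,  1.91184997]), 'wrist_force': array([ 0.1790536 , -0.00092988,  0.19431997]), 'torque': array([0.00291709, 0.01520822, 0.00822634]), 'width': 1.0005421707056652} 0.0188
scene {'camera_matrix': [[605.2283, 0.0, 311.9922], [0.0, 605.2283, 236.7707], [0.0, 0.0, 1.0]], 'dist_coeffs': [-0.0238, 0.0, 0.0, 0.0, 0.0], 'extrinsics': [[0.8333, -0.5528, -0.0047, -0.4442], [-0.2224, -0.3274, -0.9183, 0.2586], [0.5061, 0.7663, -0.3958, 1.5413], [0.0, 0.0, 0.0, 1.0]]}
top {'camera_matrix': [[484.4219, 0.0, 319.3435], [0.0, 484.4219, 243.8001], [0.0, 0.0, 1.0]], 'dist_coeffs': [-0.1066, 0.0, 0.0, 0.0, 0.0], 'extrinsics': [[-0.0147, -0.9999, 0.0047, -0.0121], [-0.9937, 0.0141, -0.1115, 0.5562], [0.1114, -0.0063, -0.9938, 1.3533], [0.0, 0.0, 0.0, 1.0]]}
wrist {'camera_matrix': [[428.514, 0.0, 318.5629], [0.0, 428.514, 239.2421], [0.0, 0.0, 1.0]], 'dist_coeffs': [-0.0274, 0.0, 0.0, 0.0, 0.0], 'mount': [[-0.0006, -0.278, 0.9606, -0.171], [1.0, -0.0008, 0.0004, 0.0009], [0.0007, 0.9606, 0.278, -0.0783], [0.0, 0.0, 0.0, 1.0]]}
```

View pics/scene0.png

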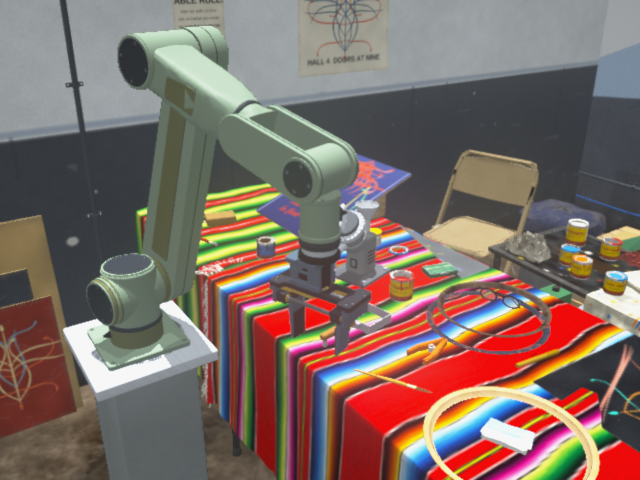

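View pics/top0.png

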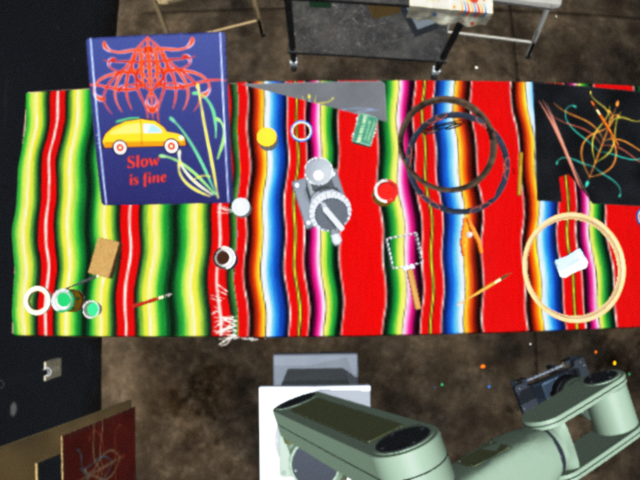

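View pics/wrist0.png

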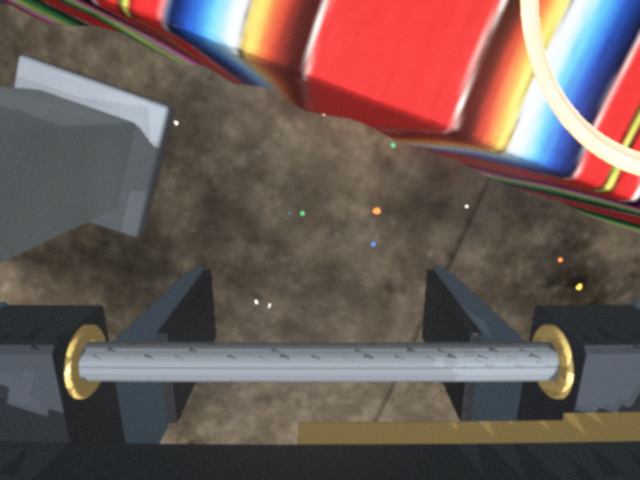

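The top view shows the mill near (325,200), its spout tip near (336,240). The pan's tray is near (404,250) with its handle running towards (413,305), and the red can is at (386,190).

```bash
cat >> h.py <<'E'
def ray(c,uv,st=None):
    i=camera_info(c); K=np.array(i['camera_matrix']); d=np.array(i['dist_coeffs'])
    p=cv2.undistortPoints(np.array([[uv]],float),K,d)[0,0]; v=np.array([p[0],p[1],1])
    if c=='wrist':
        T=toolT(st)@np.array(i['mount']); 
    else: T=np.linalg.inv(np.array(i['extrinsics']))
    return T[:3,3],T[:3,:3]@v
def toolT(st):
    T=np.eye(4);T[:3,:3]=R.from_euler('xyz',st['ee_rot']).as_matrix();T[:3,3]=st['tool_pos'];return T
def atz(c,uv,z,st=None):
    o,v=ray(c,uv,st); return o+v*(z-o[2])/v[2]
def proj(c,P,st=None):
    i=camera_info(c); K=np.array(i['camera_matrix']); d=np.array(i['dist_coeffs'])
    E=np.linalg.inv(toolT(st)@np.array(i['mount'])) if c=='wrist' else np.array(i['extrinsics'])
    P=np.atleast_2d(np.array(P,float))
    return cv2.projectPoints(P,cv2.Rodrigues(E[:3,:3])[0],E[:3,3],K,d)[0][:,0]
def crop(im,x,y,w,h,s): return cv2.resize(im[y:y+h,x:x+w],None,fx=s,fy=s,interpolation=cv2.INTER_CUBIC)
E
python3 - <<'E'
from h import *
im=cv2.imread('pics/top0.png')
cv2.imwrite('pics/top0c.png',crop(im,210,110,240,210,3.3)[:600])
E
python3 - <<'E'
from h import *
grab_frame('top')
for n in ['mill','pan','pan_handle','adjuster_grip','can_red','can_brown','jar_silver','clamp','tracing_wheel']:
    for r in nets.masks_of('top',n)[:2]: 
        print(n,r['conf'],np.round(r['rect']), atz('top',r['rect'][:2],0.02).round(3), r['region'].sum())
E
```

```text
mill 0.57 [324. 202.  64.  92.] [ 0.679 -0.036  0.02 ] 3237
pan 0.71 [403. 272.  36.  72.] [ 0.473 -0.259  0.02 ] 1248
pan 0.57 [329. 213.  31.  29.] [ 0.646 -0.051  0.02 ] 831
pan_handle 0.62 [405. 271.  38.  75.] [ 0.474 -0.265  0.02 ] 1282
adjuster_grip 0.86 [331. 215.  30.  34.] [ 0.64  -0.056  0.02 ] 788
adjuster_grip 0.61 [240. 207.  21.  18.] [0.668 0.209 0.02 ] 285
can_red 0.94 [386. 194.  25.  29.] [ 0.702 -0.216  0.02 ] 572
can_brown 0.74 [329. 213.  31.  32.] [ 0.647 -0.05   0.02 ] 856
can_brown 0.63 [225. 260.  25.  25.] [0.514 0.252 0.02 ] 513
jar_silver 0.88 [242. 206.  22.  18.] [0.671 0.204 0.02 ] 261
clamp 0.91 [472. 236.  21.  37.] [ 0.573 -0.465  0.02 ] 399
clamp 0.61 [403. 269.  38.  71.] [ 0.48 -0.26  0.02] 1324
tracing_wheel 0.58 [239. 207.  21.  21.] [0.67  0.211 0.02 ] 298
tracing_wheel 0.47 [149. 301.  29.  10.] [0.399 0.474 0.02 ] 115
```

View pics/top0c.png

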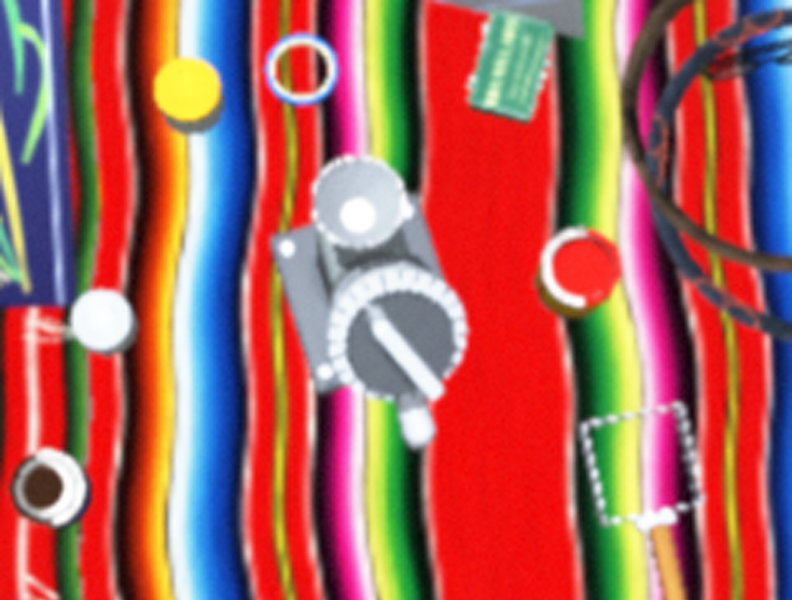

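The crop shows the mill turned, with base plate corners at (272,240), (322,392) and (415,195) and hopper rim centre at (360,200). The adjuster bar runs from (375,312) to (435,395). I'll do a first fit of the mill.

```bash
cat >> h.py <<'E'
def Tm(x,y,yaw):
    T=np.eye(4);T[:3,:3]=R.from_euler('z',yaw).as_matrix();T[:3,3]=[x,y,0];return T
def ap(T,P): return np.atleast_2d(P)@T[:3,:3].T+T[:3,3]
E
python3 - <<'E'
from h import *
from scipy.optimize import least_squares
px=lambda a,b:(210+(a+.5)/3.3-.5,110+(b+.5)/3.3-.5)
obs=[((.145,.07,.014),px(272,240)),((-.005,.07,.014),px(322,392)),((.145,-.07,.014),px(415,195)),((.098,0,.223),px(360,200)),((-.07,0,.08),px(417,432))]
P=np.array([o[0] for o in obs]);U=np.array([o[1] for o in obs])
best=None
for y0 in (0,.4,-.4):
    r=least_squares(lambda q:(proj('top',ap(Tm(*q),P))-U).ravel(),[.68,-.04,y0],loss='soft_l1')
    if best is None or r.cost<best.cost: best=r
print(best.x,best.cost,best.fun.reshape(-1,2).round(1))
T=Tm(*best.x); print('spout',ap(T,[-.07,0,.08]))
for n,u in [('tray c1',(583,425)),('c2',(682,403)),('c3',(703,505)),('c4',(605,523))]: print(n,atz('top',px(*u),.028).round(4))
print(atz('top',(412,270),.039),atz('top',(418,307),.039))
E
```

```text
[ 0.62510136 -0.04834035  0.29156074] 3.2212697048153585 [[-1.1 -1. ]
 [-1.   1.1]
 [ 0.9 -1.3]
 [ 0.   0.4]
 [ 0.9  0.3]]
spout [[ 0.55805561 -0.06846167  0.08      ]]
tray c1 [ 0.5691 -0.2129  0.028 ]
c2 [ 0.5873 -0.3007  0.028 ]
c3 [ 0.4976 -0.3158  0.028 ]
c4 [ 0.4833 -0.2296  0.028 ]
[ 0.47650677 -0.28197525  0.039     ] [ 0.37175365 -0.29568257  0.039     ]
```

```bash
python3 - <<'E'
from h import *
s=ctrl.state(); print(toolT(s).round(3))
px=lambda a,b:(210+(a+.5)/3.3-.5,110+(b+.5)/3.3-.5)
T=Tm(.6251,-.0483,.2916)
zax=T[:3,:3]@[-np.sin(np.radians(35)),0,np.cos(np.radians(35))]
xf=T[:3,:3]@[np.cos(np.radians(35)),0,np.sin(np.radians(35))]  # uphill in-plane
yl=np.cross(zax,xf)
print('z',zax,'up',xf,'yl',yl)
# plane of the bar top: passes through guess c
for zc in (.15,.18,.21):
    c=atz('top',px(405,353),zc)
    pts=[]
    for u in [(370,308),(438,396)]:
        o,v=ray('top',px(*u)); pts.append(o+v*((c-o)@zax)/(v@zax))
    d=pts[0]-pts[1]; print(zc,c,np.linalg.norm(d),'ang from uphill',np.degrees(np.arctan2(d@yl,d@xf)), 'mill',np.linalg.inv(T)[:3]@np.r_[c,1])
grab_frame('scene')
for r in nets.masks_of('scene','adjuster_grip')[:2]: print(r['conf'],r['rect'])
E
```

```text
[[ 0.     0.334 -0.942  0.192]
 [-0.    -0.942 -0.334 -0.542]
 [-1.     0.    -0.     0.214]
 [ 0.     0.     0.     1.   ]]
z [-0.54936298 -0.16489465  0.81915204] up [0.78457164 0.23549397 0.57357644] yl [-0.28748505  0.95778513  0.        ]
0.15 [ 0.61403563 -0.05466053  0.15      ] 0.09875707463681423 ang from uphill 20.356514462579455 mill [-0.01242585 -0.00291118  0.15      ]
0.18 [ 0.60896808 -0.05362723  0.18      ] 0.09640001226132466 ang from uphill 20.35651446257944 mill [-0.01698241 -0.00046466  0.18      ]
0.21 [ 0.60390053 -0.05259394  0.21      ] 0.09404294988583499 ang from uphill 20.35651446257946 mill [-0.02153898  0.00198186  0.21      ]
0.98 [349.4, 220.5, 18.1, 28.8]
```

```bash
cat >> h.py <<'E'
def tri(rays):
    A=np.zeros((3,3));b=np.zeros(3)
    for o,v in rays:
        v=v/np.linalg.norm(v);M=np.eye(3)-np.outer(v,v);A+=M;b+=M@o
    p=np.linalg.solve(A,b); return p,[np.linalg.norm(np.cross(p-o,v/np.linalg.norm(v))) for o,v in rays]
def rows(Tgt,st,n):
    T=np.linalg.inv(toolT(st))@Tgt; w=np.degrees(R.from_matrix(T[:3,:3]).as_rotvec()); print('d(mm)',(T[:3,3]*1000).round(1),'w(deg)',w.round(1),'|d|',np.linalg.norm(T[:3,3]*1000).round(),'|w|',np.linalg.norm(w).round(1))
def adjT(P,ang,yaw,back):
    """tool pose gripping bar at angle ang(deg from uphill, ccw), tool y at ang+90; TCP 'back' m outward from P"""
    T=Tm(0,0,yaw);t=np.radians(35)
    z=T[:3,:3]@[-np.sin(t),0,np.cos(t)];u=T[:3,:3]@[np.cos(t),0,np.sin(t)];l=np.cross(z,u)
    a=np.radians(ang+90);y=np.cos(a)*u+np.sin(a)*l;x=-z
    M=np.eye(4);M[:3,:3]=np.c_[x,y,np.cross(x,y)];M[:3,3]=np.array(P)+z*back;return M
E
python3 - <<'E'
from h import *
px=lambda a,b:(210+(a+.5)/3.3-.5,110+(b+.5)/3.3-.5)
p,e=tri([ray('top',px(405,353)),ray('scene',(349.4,222))]);print(p,e)
T=Tm(.6251,-.0483,.2916);print(np.linalg.inv(T)[:3]@np.r_[p,1])
s=ctrl.state()
T=adjT(p,20,.2916,.16);print(T.round(3));rows(T,s,0)
im=cv2.imread('pics/scene0.png'); cv2.imwrite('pics/scene0c.png',crop(im,300,180,170,140,4.5))
E
```

```text
[ 0.61344434 -0.05790085  0.19815025] [np.float64(0.00888036163362083), np.float64(0.008880361633620857)]
[-0.01392371 -0.00584472  0.19815025]
[[ 0.549 -0.538  0.639  0.526]
 [ 0.165  0.819  0.549 -0.084]
 [-0.819 -0.196  0.539  0.329]
 [ 0.     0.     0.     1.   ]]
d(mm) [-115.2 -319.9 -467.1] w(deg) [155.9   9.8 -48.7] |d| 578.0 |w| 163.6
```

View pics/scene0c.png

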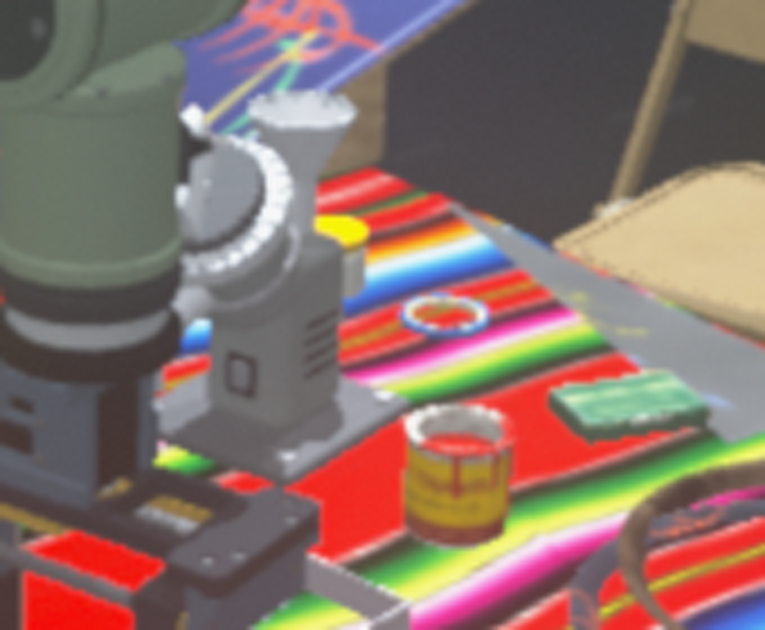

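```bash
python3 - <<'E'
from h import *
s=ctrl.state()
T=adjT([.609,-.055,.195],20-180,.2916,.16);print(T.round(3));rows(T,s,0)
T=adjT([.609,-.055,.195],20-180,.2916,.25);print(T.round(3));rows(T,s,0)
E
```

```text
[[ 0.549  0.538 -0.639  0.521]
 [ 0.165 -0.819 -0.549 -0.081]
 [-0.819  0.196 -0.539  0.326]
 [ 0.     0.     0.     1.   ]]
d(mm) [-112.1 -324.1 -463.9] w(deg) [-16.6  34.4   6.9] |d| 577.0 |w| 38.9
[[ 0.549  0.538 -0.639  0.472]
 [ 0.165 -0.819 -0.549 -0.096]
 [-0.819  0.196 -0.539  0.4  ]
 [ 0.     0.     0.     1.   ]]
d(mm) [-185.8 -326.6 -412.4] w(deg) [-16.6  34.4   6.9] |d| 558.0 |w| 38.9
```

```bash
python3 -m creep '[{"dx":-30,"dy":-32,"dz":-40,"wx":-2,"wy":3.5,"wz":0.7,"hand":91},{"dx":-60,"dy":-64,"dz":-80,"wx":-4,"wy":7,"wz":1.4,"hand":91},{"dx":-85,"dy":-98,"dz":-123,"wx":-6,"wy":11,"wz":2,"hand":91},{"dx":-105,"dy":-132,"dz":-166,"wx":-8,"wy":15,"wz":3,"hand":91},{"dx":-125,"dy":-166,"dz":-208,"wx":-10,"wy":20,"wz":4,"hand":91}]'; python3 - <<'E'
from h import *
s=ctrl.state();print(s['joint_pos'].round(2),s['wrist_force'])
T=adjT([.609,-.055,.195],20-180,.2916,.25);rows(T,s,0)
E
```

```text
clock: 1.38
tool_pos: [0.3337, -0.3143, 0.3401]
ee_rot: [2.852, 1.212, 0.23]
wrist_force: [0.2, -0.3, -0.2]
width: 0.999
[-1.03 -0.01  1.71  0.35  1.34 -0.04] [ 0.2479753  -0.33266928 -0.1832138 ]
d(mm) [   8.7 -118.3 -236.8] w(deg) [-6.6 14.2  3. ] |d| 265.0 |w| 16.0
```

```bash
python3 -m creep '[{"dx":2,"dy":-25,"dz":-50,"wx":-1.5,"wy":3,"wz":0.6},{"dx":4,"dy":-50,"dz":-100,"wx":-3,"wy":6,"wz":1.2},{"dx":6,"dy":-75,"dz":-150,"wx":-4.5,"wy":9,"wz":1.8},{"dx":8,"dy":-98,"dz":-198,"wx":-6,"wy":12,"wz":2.5},{"dx":9,"dy":-118,"dz":-237,"wx":-6.6,"wy":14.2,"wz":3}]'; python3 - <<'E'
from h import *
s=ctrl.state();print(s['joint_pos'].round(2),s['joint_vel'].round(2))
save(grab_frame('wrist'),'w1'); save(grab_frame('top'),'t1')
T=adjT([.609,-.055,.195],20-180,.2916,.25);rows(T,s,0)
for n in ['adjuster_grip','mill']:
  for r in nets.masks_of('wrist',n)[:2]: print(n,r['conf'],np.round(r['rect'],1))
E
```

```text
[-1.03 -0.01  1.71  0.35  1.34 -0.04] [ 0.37 -0.46  0.27  0.68 -0.05 -0.02]
d(mm) [   8.7 -118.3 -236.8] w(deg) [-6.6 14.2  3. ] |d| 265.0 |w| 16.0
adjuster_grip 0.72 [359.6   9.5  49.   17.7]invalid input
```

View pics/w1.png

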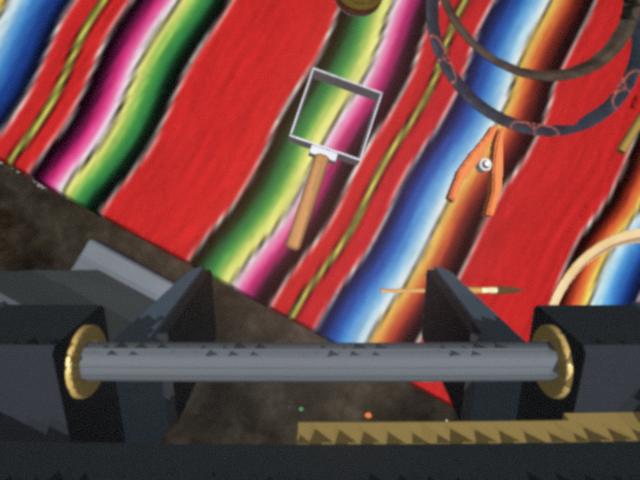

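The wrist view shows the pan clearly, with tray corners near (314,69), (381,93), (357,159) and (290,137) and the handle end at (297,247). The second move was refused because its rows had no "hand" value.

```bash
python3 - <<'E'
from h import *
s=ctrl.state();print(s['clock'],s['joint_vel'].round(2))
T=adjT([.609,-.055,.195],20-180,.2916,.25);rows(T,s,0)
E
python3 -m creep '[{"dx":2,"dy":-25,"dz":-50,"wx":-1.5,"wy":3,"wz":0.6,"hand":91},{"dx":4,"dy":-50,"dz":-100,"wx":-3,"wy":6,"wz":1.2,"hand":91},{"dx":6,"dy":-75,"dz":-150,"wx":-4.5,"wy":9,"wz":1.8,"hand":91},{"dx":8,"dy":-98,"dz":-198,"wx":-6,"wy":12,"wz":2.5,"hand":91},{"dx":9,"dy":-118,"dz":-237,"wx":-6.6,"wy":14.2,"wz":3,"hand":91}]'; python3 - <<'E'
from h import *
s=ctrl.state();print(s['joint_pos'].round(2),s['joint_vel'].round(2))
save(grab_frame('wrist'),'w2'); save(grab_frame('top'),'t2')
T=adjT([.609,-.055,.195],20-180,.2916,.25);s=ctrl.state();rows(T,s,0)
for n in ['adjuster_grip','mill']:
  for r in nets.masks_of('wrist',n)[:2]: print(n,r['conf'],np.round(r['rect'],1))
E
```

```text
1.575 [-0.02  0.03 -0.   -0.01 -0.    0.  ]
d(mm) [   7.6 -119.1 -238.7] w(deg) [-6.6 14.5  3. ] |d| 267.0 |w| 16.2
clock: 2.2
tool_pos: [0.4722, -0.0976, 0.3976]
ee_rot: [2.79, 0.964, 0.288]
wrist_force: [1.7, -0.7, -0.3]
width: 0.996
[-0.52 -0.15  1.79  0.48  1.11  0.28] [ 0.81 -0.08  0.01  0.01 -0.46  0.61]
d(mm) [-1.7  0.1 -0.5] w(deg) [0.2 0.2 0.1] |d| 2.0 |w| 0.3
adjuster_grip 0.71 [318.4 190.1  80.9  93.8]
mill 0.65 [316.5 165.6 140.  224. ]
```

View pics/w2.png

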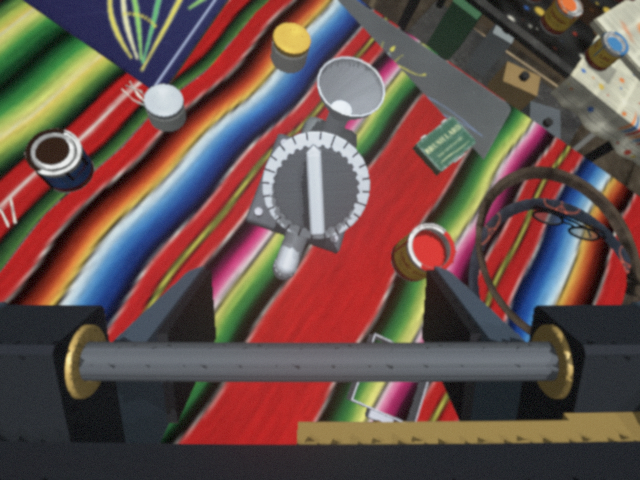

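```bash
python3 - <<'E'
from h import *
s=ctrl.state();print(s['clock'],s['joint_vel'].round(3),s['joint_pos'].round(2))
im=grab_frame('wrist');save(im,'w3');s=ctrl.state();np.save('s3.npy',s,allow_pickle=True)
cv2.imwrite('pics/w3c.png',crop(im,225,45,175,245,2.4)[:,:,::-1]); cv2.imwrite('pics/w3d.png',crop(im,255,120,125,125,4.8)[:,:,::-1])
E
```

```text
2.4 [-0.031  0.002  0.003  0.     0.002 -0.001] [-0.52 -0.15  1.79  0.48  1.11  0.28]
```

View pics/w3c.png

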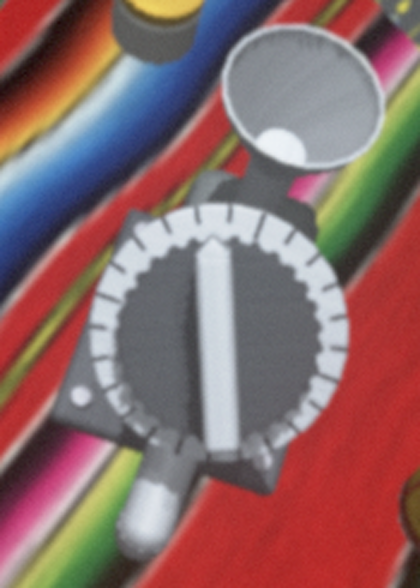

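View pics/w3d.png

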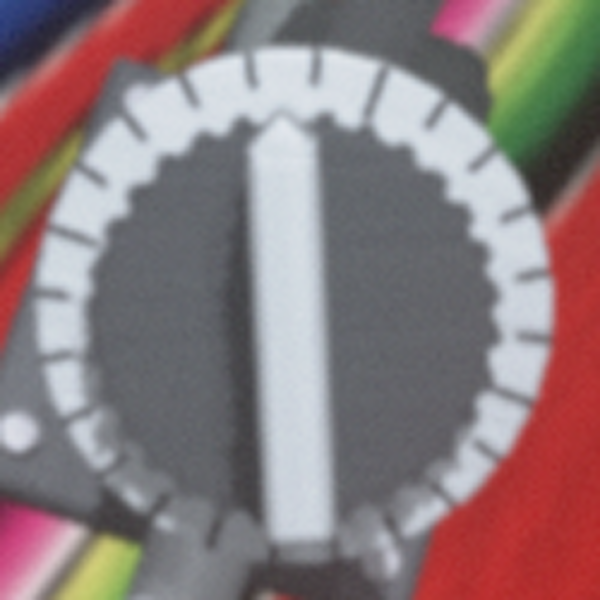

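The close view shows the flange centre near (316,182.5) in the full picture. The bar's pointed end is at the top, near (314,144), and its blunt end near (318,233). I'll fit the mill pose from the wrist and top views together.

```bash
cat > fit.py <<'E'
from h import *
from scipy.optimize import least_squares
s=np.load('s3.npy',allow_pickle=True).item()
A=lambda a,b:(210+(a+.5)/3.3-.5,110+(b+.5)/3.3-.5)
C=lambda a,b:(225+(a+.5)/2.4-.5,45+(b+.5)/2.4-.5)
D=lambda a,b:(255+(a+.5)/4.8-.5,120+(b+.5)/4.8-.5)
t=np.radians(35);zl=np.array([-np.sin(t),0,np.cos(t)]);ul=np.array([np.cos(t),0,np.sin(t)]);yl=np.array([0,1,0.])
def model(q):
    x,y,yaw,xf,zf,h,a=q; T=Tm(x,y,yaw); F=np.array([xf,0,zf]); d=np.cos(a)*ul+np.sin(a)*yl
    B=F+zl*h
    pts=dict(flange=F,tip=B+.038*d,end=B-.038*d,hop=(.098,0,.223),fl=(-.005,.07,.014),bl=(.145,.07,.014),fr=(-.005,-.07,.014),br=(.145,-.07,.014),sp=(-.07,0,.085))
    return {k:ap(T,v)[0] for k,v in pts.items()}
W=dict(flange=D(294,300),tip=D(283,117),end=D(302,543),hop=C(303,98),fl=C(55,415),bl=C(133,210),fr=C(270,495))
TP=dict(flange=A(397,335),hop=A(360,200),fl=A(322,392),bl=A(272,240),br=A(415,195),sp=A(417,432))
def res(q):
    m=model(q);r=[]
    for k,u in W.items(): r+=list((proj('wrist',m[k],s)[0]-u)*1.0)
    for k,u in TP.items(): r+=list((proj('top',m[k])[0]-u)*1.0)
    return np.array(r)
r=least_squares(res,[.625,-.048,.29,-.0,.17,.05,.35],loss='soft_l1')
print(r.x.round(4),r.cost); 
for k,v in zip(list(W)+list(TP),res(r.x).reshape(-1,2).round(1)): print(k,v)
m=model(r.x);print({k:v.round(4) for k,v in m.items()})
top=(m['tip']+m['end'])/2; zw=Tm(0,0,r.x[2])[:3,:3]@zl; print('grip',top-.011*zw)
E
python3 fit.py
```

```text
[ 0.6233 -0.0473  0.2721 -0.0054  0.1986  0.0547  0.4073] 12.716256266013987
flange [ 0.7 -1.4]
tip [0.  1.5]
end [-0.  -0.2]
hop [ 0.6 -0.7]
fl [-4.2 -0.1]
bl [-0.9 -2.6]
fr [0.7 1.3]
flange [0.7 0.7]
hop [0.4 0.9]
fl [-1.5  1.2]
bl [-0.6 -1.1]
br [ 1.6 -0.5]
sp [0.2 0.9]
{'flange': array([ 0.6181, -0.0487,  0.1986]), 'tip': array([ 0.6113, -0.035 ,  0.2634]), 'end': array([ 0.5644, -0.0793,  0.2234]), 'hop': array([ 0.7177, -0.0209,  0.223 ]), 'fl': array([0.5997, 0.0188, 0.014 ]), 'bl': array([0.7441, 0.0591, 0.014 ]), 'fr': array([ 0.6373, -0.1161,  0.014 ]), 'br': array([ 0.7818, -0.0757,  0.014 ]), 'sp': array([ 0.5559, -0.0661,  0.085 ])}
grip [ 0.59393931 -0.05547017  0.23437805]
```

```bash
python3 - <<'E'
from h import *
s=ctrl.state()
rows(adjT([.594,-.0555,.2344],23.3-180,.2721,.08),s,0)
st=np.load('s3.npy',allow_pickle=True).item()
c=(toolT(st)@np.array(camera_info('wrist')['mount']))[:3,3]; print('dist flange',np.linalg.norm(c-[.618,-.0487,.1986]))
E
```

```text
d(mm) [127.8  -2.2 -15.7] w(deg) [-2.4  0.1  0.6] |d| 129.0 |w| 2.5
dist flange 0.42716872154312113
```

```bash
python3 -m creep '[{"dx":45,"dy":-1,"dz":-5,"wx":-1,"wy":0,"wz":0.3,"hand":91},{"dx":90,"dy":-1.5,"dz":-10,"wx":-2,"wy":0,"wz":0.5,"hand":91},{"dx":128,"dy":-2.2,"dz":-15.7,"wx":-2.4,"wy":0.1,"wz":0.6,"hand":91},{"dx":128,"dy":-2.2,"dz":-15.7,"wx":-2.4,"wy":0.1,"wz":0.6,"hand":91}]'; python3 - <<'E'
from h import *
s=ctrl.state();print(s['joint_vel'].round(3),s['wrist_force'].round(1))
im=grab_frame('wrist');save(im,'w4');np.save('s4.npy',s,allow_pickle=True)
rows(adjT([.594,-.0555,.2344],23.3-180,.2721,.08),s,0)
# predicted
t=adjT([0,0,0],23.3-180,.2721,0); 
G=np.array([.594,-.0555,.2344]); z=-t[:3,0]; bar=-t[:3,2]
print(proj('wrist',[G+.011*z+.038*bar,G+.011*z-.038*bar,G+.011*z,[.618,-.0487,.1986]],s).round(1))
E
```

```text
clock: 2.95
tool_pos: [0.5493, -0.0685, 0.2961]
ee_rot: [2.741, 0.967, 0.277]
wrist_force: [-0.7, 0.5, -0.3]
width: 1.0
[-0.019 -0.049 -0.046  0.001  0.022  0.002] [-0.7  0.5 -0.3]
d(mm) [-2.8  0.6 -2.7] w(deg) [-0.1  0.3  0.3] |d| 4.0 |w| 0.5
[[318.5 184.7]
 [318.8 309.4]
 [318.7 249.8]
 [318.8 226. ]]
```

View pics/w4.png

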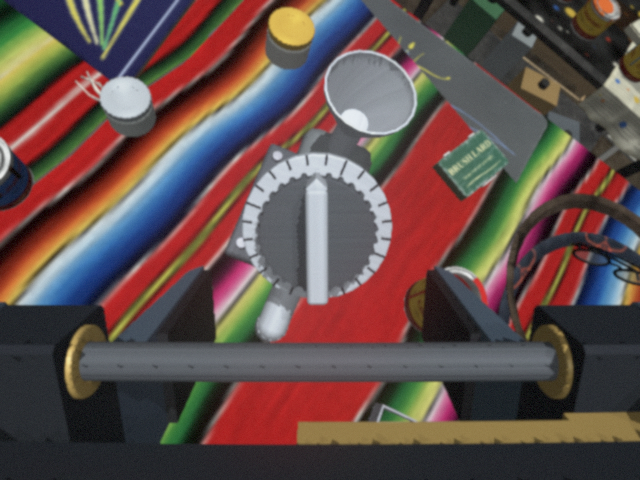

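Here the bar runs from (316.5,178) to (318,303) and the flange is centred near (318,226). That's about 6 px off the prediction, so I'll retake the picture settled and refit.

```bash
python3 - <<'E'
from h import *
s=ctrl.state();print(s['joint_vel'].round(3),s['clock'])
im=grab_frame('wrist');np.save('s5.npy',s,allow_pickle=True);save(im,'w5')
cv2.imwrite('pics/w5c.png',crop(im,225,40,200,150,4)[:,:,::-1]);cv2.imwrite('pics/w5d.png',crop(im,225,180,200,150,4)[:,:,::-1])
rows(adjT([.594,-.0555,.2344],23.3-180,.2721,.08),s,0)
E
```

```text
[-0.011 -0.038 -0.032  0.003  0.002  0.002] 3.0
d(mm) [-1.1 -0.4 -1.6] w(deg) [-0.1  0.2  0.1] |d| 2.0 |w| 0.2
```

View pics/w5c.png

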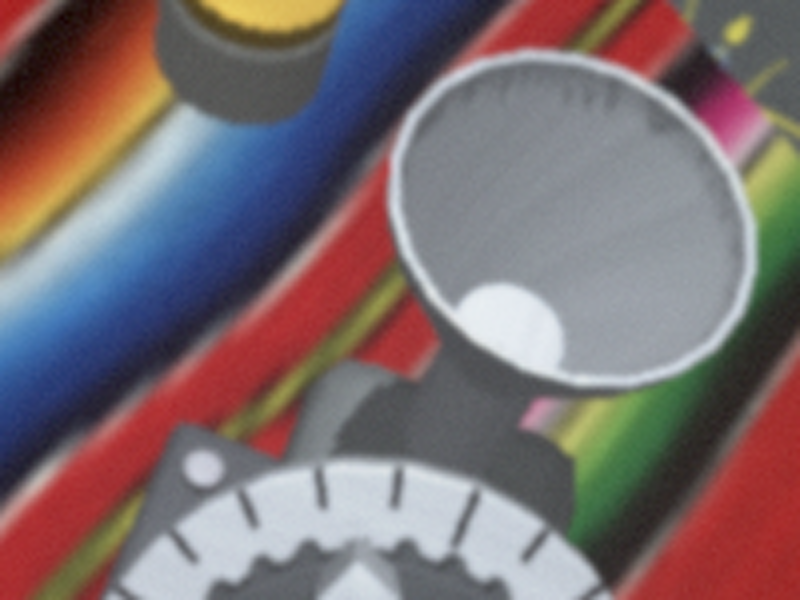

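View pics/w5d.png

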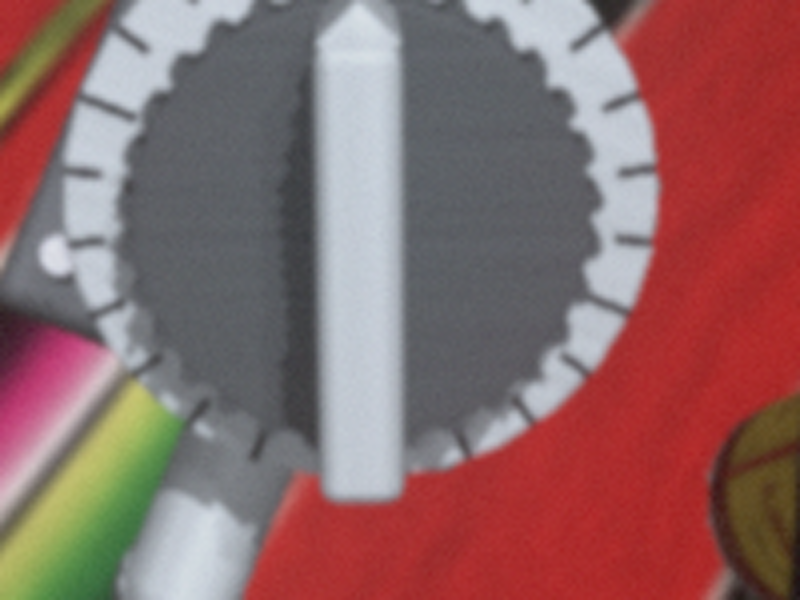

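```bash
cat > fit2.py <<'E'
from h import *
from scipy.optimize import least_squares
import sys
s3=np.load('s3.npy',allow_pickle=True).item();s5=np.load('s5.npy',allow_pickle=True).item()
A=lambda a,b:(210+(a+.5)/3.3-.5,110+(b+.5)/3.3-.5)
C=lambda a,b:(225+(a+.5)/2.4-.5,45+(b+.5)/2.4-.5)
D=lambda a,b:(255+(a+.5)/4.8-.5,120+(b+.5)/4.8-.5)
E5=lambda a,b:(225+(a+.5)/4-.5,40+(b+.5)/4-.5)
F5=lambda a,b:(225+(a+.5)/4-.5,180+(b+.5)/4-.5)
t=np.radians(35);zl=np.array([-np.sin(t),0,np.cos(t)]);ul=np.array([np.cos(t),0,np.sin(t)]);yl=np.array([0,1,0.])
ph=np.linspace(0,2*np.pi,73)
def model(q):
    x,y,yaw,xf,zf,h,a,lt=q; T=Tm(x,y,yaw); F=np.array([xf,0,zf]); d=np.cos(a)*ul+np.sin(a)*yl
    B=F+zl*h
    pts=dict(flange=F,tip=B+lt*d,end=B-.038*d,hop=(.098,0,.223),fl=(-.005,.07,.014),bl=(.145,.07,.014),fr=(-.005,-.07,.014),br=(.145,-.07,.014),sp=(-.07,0,.085))
    r={k:ap(T,v)[0] for k,v in pts.items()}
    r['circ']=ap(T,F+.055*(np.outer(np.cos(ph),ul)+np.outer(np.sin(ph),yl))); r['T']=T
    return r
W3=dict(tip=D(283,117),end=D(302,543),hop=C(303,98),fr=C(270,495))
X3=[D(35,300)[0],D(553,300)[0],D(300,45)[1]]
W5=dict(tip=F5(360,2),end=F5(364,500),hop=((E5(388,0)[0]+E5(757,0)[0])/2,(E5(0,48)[1]+E5(0,388)[1])/2),bl=E5(183,425))
X5=[F5(65,0)[0],F5(658,0)[0],E5(0,460)[1]]
TP=dict(flange=A(397,335),hop=A(360,200),fl=A(322,392),bl=A(272,240),br=A(415,195),sp=A(417,432))
def res(q):
    m=model(q);r=[]
    for W,s,X in ((W3,s3,X3),(W5,s5,X5)):
        for k,u in W.items(): r+=list(proj('wrist',m[k],s)[0]-u)
        c=proj('wrist',m['circ'],s); r+=[c[:,0].min()-X[0],c[:,0].max()-X[1],c[:,1].min()-X[2]]
    for k,u in TP.items(): r+=list((proj('top',m[k])[0]-u)*.7)
    r+=[(q[7]-.038)/.002]
    return np.array(r)
r=least_squares(res,[.625,-.048,.29,-.0,.17,.05,.35,.038],loss='soft_l1',x_scale=.01)
print(r.x.round(4),r.cost); print(r.fun.round(1))
m=model(r.x);G=m['flange']+m['T'][:3,:3]@zl*(r.x[5]-.011)
print('flange',m['flange'],'grip',G,'spout',ap(m['T'],[-.07,0,.08]))
cov=np.linalg.inv(r.jac.T@r.jac);print('sd',np.sqrt(np.diag(cov)).round(4))
E
python3 fit2.py
```

```text
[ 0.6233 -0.0482  0.2885 -0.0019  0.1843  0.0483  0.3956  0.0438] 9.510628634668624
[-0.6 -0.3 -0.4 -0.2 -0.1 -0.9  1.6  0.9  0.  -0.3 -0.3  0.2  0.6 -0.
 -0.1  1.   0.6 -1.5 -2.7  0.1  0.2 -0.1  0.3  0.3  0.1  0.8 -0.7  1.1
 -0.7 -0.4  0.7 -0.5  0.6  0.5  2.9]
flange [ 0.62151    -0.04876118  0.18429362] grip [ 0.60099473 -0.05484921  0.21485534] spout [[ 0.5562195  -0.06813653  0.08      ]]
sd [0.0008 0.0004 0.0062 0.0017 0.0023 0.003  0.0105 0.0008]
```

```bash
cat >> h.py <<'E'
G=np.array([.601,-.0548,.2149]);YAW=.2885;ANG=22.7-180
E
python3 - <<'E'
from h import *
s=ctrl.state()
for b in (.03,-.0128): rows(adjT(G,ANG,YAW,b),s,0)
E
```

```text
d(mm) [70.  -1.9  4.8] w(deg) [-0.2  0.3 -0.5] |d| 70.0 |w| 0.6
d(mm) [112.8  -2.3   4.6] w(deg) [-0.2  0.3 -0.5] |d| 113.0 |w| 0.6
```

```bash
python3 -m creep '[{"dx":35,"dy":-1,"dz":2.5,"wx":0,"wy":0.3,"wz":-0.5,"hand":91},{"dx":65,"dy":-1.9,"dz":4.8,"wx":0,"wy":0.3,"wz":-0.5,"hand":70},{"dx":80,"dy":-2,"dz":4.8,"wx":0,"wy":0.3,"wz":-0.5,"hand":50},{"dx":95,"dy":-2.2,"dz":4.7,"wx":0,"wy":0.3,"wz":-0.5,"hand":50},{"dx":95,"dy":-2.2,"dz":4.7,"wx":0,"wy":0.3,"wz":-0.5,"hand":50}]'; python3 - <<'E'
from h import *
s=ctrl.state();print(s['joint_vel'].round(3),s['wrist_force'].round(1),s['torque'].round(2))
im=grab_frame('wrist');save(im,'w6')
for b in (-.0128,): rows(adjT(G,ANG,YAW,b),s,0)
E
```

```text
clock: 3.68
tool_pos: [0.5984, -0.0557, 0.2189]
ee_rot: [2.75, 0.96, 0.289]
wrist_force: [0.9, 0.0, 0.6]
width: 0.587
[-0.002 -0.018 -0.007 -0.006  0.007  0.002] [0.9 0.  0.6] [-0.13  0.31  0.  ]
d(mm) [17.6 -0.1 -0. ] w(deg) [-0.2  0.   0. ] |d| 18.0 |w| 0.2
```

View pics/w6.png

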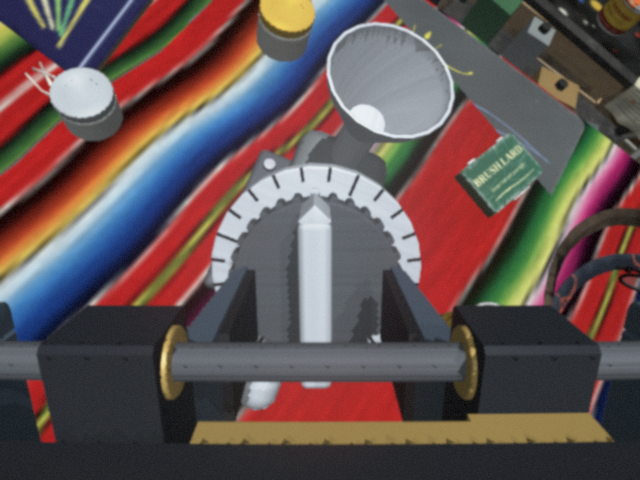

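The bar at (314,300) sits between the fingers, whose middle is near 318, so I'll shift dy by about -1.5 and go in.

```bash
python3 -m creep '[{"dx":8,"dy":-1.5,"dz":0,"wx":0,"hand":50},{"dx":15.5,"dy":-1.6,"dz":0,"wx":0,"hand":50},{"dx":15.5,"dy":-1.6,"dz":0,"wx":0,"hand":40}]'; python3 - <<'E'
from h import *
s=ctrl.state();print(s['wrist_force'].round(1),s['torque'].round(2))
rows(adjT(G,ANG,YAW,-.0128),s,0)
E
```

```text
[-1.2 -0.1  0.3] [-0.1   0.3   0.01]
d(mm) [18.1 -0.3  0.3] w(deg) [-0.2 -0.  -0. ] |d| 18.0 |w| 0.2invalid input
```

```bash
python3 -m creep '[{"dx":8,"dy":-1.5,"dz":0,"wx":0,"wy":0,"wz":0,"hand":50},{"dx":15.5,"dy":-1.6,"dz":0,"wx":0,"wy":0,"wz":0,"hand":50},{"dx":15.5,"dy":-1.6,"dz":0,"wx":0,"wy":0,"wz":0,"hand":40}]'; python3 - <<'E'
from h import *
s=ctrl.state();print(s['wrist_force'].round(1),s['torque'].round(2))
rows(adjT(G,ANG,YAW,-.0128),s,0)
E
```

```text
clock: 4.1
tool_pos: [0.6059, -0.0517, 0.2058]
ee_rot: [2.75, 0.96, 0.289]
wrist_force: [0.2, -0.4, 0.4]
width: 0.467
[ 0.2 -0.4  0.4] [-0.08  0.32 -0.05]
d(mm) [2.1 1.7 0. ] w(deg) [-0.2  0.   0. ] |d| 3.0 |w| 0.2
```

No contact with the disc. Closing on the bar now.

```bash
python3 -m creep '[{"dx":1,"dy":0,"dz":0,"wx":0,"wy":0,"wz":0,"hand":20},{"dx":1,"dy":0,"dz":0,"wx":0,"wy":0,"wz":0,"hand":5},{"dx":1,"dy":0,"dz":0,"wx":0,"wy":0,"wz":0,"hand":5},{"dx":1,"dy":0,"dz":0,"wx":0,"wy":0,"wz":0,"hand":5}]'; python3 - <<'E'
from h import *
s=ctrl.state();print(s['wrist_force'].round(1),s['torque'].round(2),s['joint_pos'].round(2),s['width']*91.2)
x=toolT(s)[:3,0];print('torque about tool x',x@s['torque'])
save(grab_frame('wrist'),'w7')
E
```

```text
clock: 4.6
tool_pos: [0.6066, -0.0517, 0.2051]
ee_rot: [2.749, 0.96, 0.288]
wrist_force: [-0.4, -0.1, 0.1]
width: 0.155
[-0.4 -0.1  0.1] [-0.18  0.36 -0.11] [-0.27  0.16  1.97  0.61  0.56  0.16] 14.176072051086452
torque about tool x 0.05343405411627291
```

View pics/w7.png

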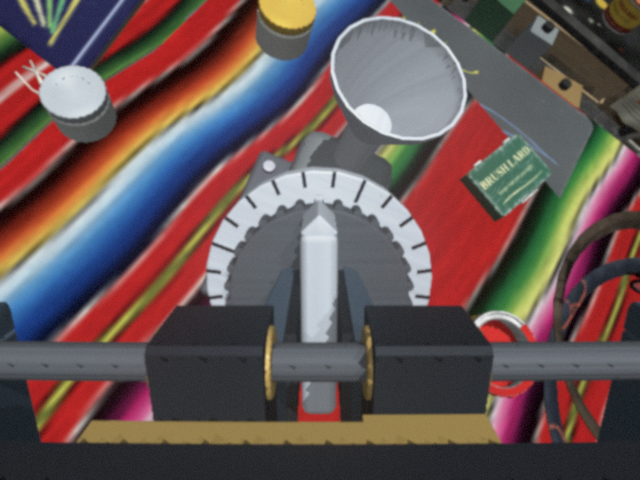

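```bash
cat > chk.py <<'E'
from h import *
s=ctrl.state();T=toolT(s);x=T[:3,0]
T0=adjT(G,0,YAW,0) # tool y at +90
u=Tm(0,0,YAW)[:3,:3]@[np.cos(np.radians(35)),0,np.sin(np.radians(35))];z=-T0[:3,0];l=np.cross(z,u)
b=-T[:3,2]
print('bar angle',np.degrees(np.arctan2(b@l,b@u)).round(2),'tilt',np.degrees(np.arccos(-x@z)).round(2),'tau_x',(x@s['torque']).round(3),'F tool',(T[:3,:3].T@s['wrist_force']).round(1),'M tool',(T[:3,:3].T@s['torque']).round(2),'w',(s['width']*91.2).round(2),'t',s['clock'],'j6',s['joint_pos'][5].round(2))
E
python3 chk.py
python3 -m creep '[{"dx":0,"dy":0,"dz":0,"wx":5,"wy":0,"wz":0,"hand":5},{"dx":0,"dy":0,"dz":0,"wx":10,"wy":0,"wz":0,"hand":5},{"dx":0,"dy":0,"dz":0,"wx":12,"wy":0,"wz":0,"hand":5},{"dx":0,"dy":0,"dz":0,"wx":12,"wy":0,"wz":0,"hand":5}]'; python3 chk.py
```

```text
clock: 5.15
tool_pos: [0.6066, -0.0517, 0.2052]
ee_rot: [2.958, 0.96, 0.288]
wrist_force: [0.8, 0.0, 0.3]
width: 0.158Traceback (most recent call last):
  File "chk.py", line 6, in <module>
    print('bar angle',np.degrees(np.arctan2(b@l,b@u)).round(2),'tilt',np.degrees(np.arccos(-x@z)).round(2),'tau_x',(x@s['torque']).round(3),'F tool',(T[:3,:3].T@s['wrist_force']).round(1),'M tool',(T[:3,:3].T@s['torque']).round(2),'w',(s['width']*91.2).round(2),'t',s['clock'],'j6',s['joint_pos'][5].round(2))
                                                                                                                                                                                                                                           ^^^^^^^^^^^^^^^^^^^^^^^
AttributeError: 'float' object has no attribute 'round'
Traceback (most recent call last):
  File "chk.py", line 6, in <module>
    print('bar angle',np.degrees(np.arctan2(b@l,b@u)).round(2),'tilt',np.degrees(np.arccos(-x@z)).round(2),'tau_x',(x@s['torque']).round(3),'F tool',(T[:3,:3].T@s['wrist_force']).round(1),'M tool',(T[:3,:3].T@s['torque']).round(2),'w',(s['width']*91.2).round(2),'t',s['clock'],'j6',s['joint_pos'][5].round(2))
                                                                                                                                                                                                                                           ^^^^^^^^^^^^^^^^^^^^^^^
AttributeError: 'float' object has no attribute 'round'
```

```bash
sed -i "s/(s\['width'\]\*91.2).round(2)/round(float(s['width'])*91.2,2)/" chk.py; python3 chk.py;
python3 -m creep '[{"dx":0,"dy":0,"dz":0,"wx":5,"wy":0,"wz":0,"hand":5},{"dx":0,"dy":0,"dz":0,"wx":10,"wy":0,"wz":0,"hand":5},{"dx":0,"dy":0,"dz":0,"wx":12,"wy":0,"wz":0,"hand":5},{"dx":0,"dy":0,"dz":0,"wx":12,"wy":0,"wz":0,"hand":5}]'; python3 chk.py
```

```text
bar angle 10.49 tilt 0.01 tau_x 0.046 F tool [ 0.2  0.3 -0.8] M tool [ 0.05 -0.35 -0.08] w 14.44 t 5.15 j6 0.37
clock: 5.65
tool_pos: [0.6066, -0.0516, 0.2052]
ee_rot: [-3.116, 0.96, 0.289]
wrist_force: [1.0, 0.7, -0.4]
width: 0.153
bar angle -1.45 tilt 0.0 tau_x 0.025 F tool [ 1.  -0.4 -0.6] M tool [ 0.03 -0.28 -0.08] w 13.95 t 5.65 j6 0.58
```

```bash

python3 -m creep '[{"dx":0,"dy":0,"dz":0,"wx":6,"wy":0,"wz":0,"hand":5},{"dx":0,"dy":0,"dz":0,"wx":12,"wy":0,"wz":0,"hand":5},{"dx":0,"dy":0,"dz":0,"wx":15,"wy":0,"wz":0,"hand":5},{"dx":0,"dy":0,"dz":0,"wx":15,"wy":0,"wz":0,"hand":5}]'; python3 chk.py; python3 -c "
from h import *
save(grab_frame('wrist'),'w8')"
```

```text
clock: 6.15
tool_pos: [0.6065, -0.0515, 0.2051]
ee_rot: [-2.856, 0.96, 0.289]
wrist_force: [0.8, -0.7, -0.1]
width: 0.153
bar angle -16.37 tilt 0.01 tau_x 0.021 F tool [ 0.5  0.7 -0.7] M tool [ 0.02 -0.31 -0.05] w 13.98 t 6.15 j6 0.84
```

View pics/w8.png

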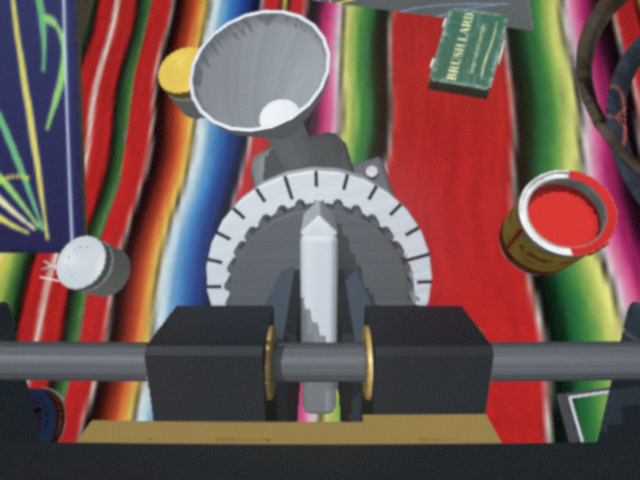

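The bar at (320,290) turns with the fingers and stays centred on the flange, so I'll continue.

```bash

python3 -m creep '[{"dx":0,"dy":0,"dz":0,"wx":6,"wy":0,"wz":0,"hand":5},{"dx":0,"dy":0,"dz":0,"wx":12,"wy":0,"wz":0,"hand":5},{"dx":0,"dy":0,"dz":0,"wx":15,"wy":0,"wz":0,"hand":5},{"dx":0,"dy":0,"dz":0,"wx":15,"wy":0,"wz":0,"hand":5}]'; python3 chk.py
```

```text
clock: 6.7
tool_pos: [0.6065, -0.0514, 0.2051]
ee_rot: [-2.595, 0.96, 0.289]
wrist_force: [1.0, 0.6, -0.9]
width: 0.15
bar angle -31.28 tilt 0.02 tau_x 0.033 F tool [ 1.4 -0.5 -0.2] M tool [ 0.03 -0.27 -0.1 ] w 13.67 t 6.7 j6 1.1
```

```bash

python3 -m creep '[{"dx":0,"dy":0,"dz":0,"wx":6,"wy":0,"wz":0,"hand":5},{"dx":0,"dy":0,"dz":0,"wx":12,"wy":0,"wz":0,"hand":5},{"dx":0,"dy":0,"dz":0,"wx":12,"wy":0,"wz":0,"hand":5}]'; python3 chk.py
```

```text
clock: 7.08
tool_pos: [0.6066, -0.0514, 0.2052]
ee_rot: [-2.388, 0.96, 0.289]
wrist_force: [0.2, 1.8, -1.5]
width: 0.152
bar angle -43.14 tilt 0.03 tau_x 0.019 F tool [ 1.6 -1.   1.3] M tool [ 0.02 -0.33 -0.  ] w 13.86 t 7.075 j6 1.31
```

```bash

python3 -m creep '[{"dx":0,"dy":0,"dz":0,"wx":5,"wy":0,"wz":0,"hand":5},{"dx":0,"dy":0,"dz":0,"wx":10,"wy":0,"wz":0,"hand":5},{"dx":0,"dy":0,"dz":0,"wx":10,"wy":0,"wz":0,"hand":5}]'; python3 chk.py
```

```text
clock: 7.45
tool_pos: [0.6066, -0.0514, 0.2052]
ee_rot: [-2.216, 0.96, 0.289]
wrist_force: [2.2, 0.7, -1.1]
width: 0.15
bar angle -52.99 tilt 0.03 tau_x 0.093 F tool [ 2.2 -1.  -0.7] M tool [ 0.09 -0.26 -0.02] w 13.66 t 7.45 j6 1.48
```

```bash

python3 -m creep '[{"dx":0,"dy":0,"dz":0,"wx":5,"wy":0,"wz":0,"hand":5},{"dx":0,"dy":0,"dz":0,"wx":8,"wy":0,"wz":0,"hand":5},{"dx":0,"dy":0,"dz":0,"wx":8,"wy":0,"wz":0,"hand":5}]'; python3 chk.py
```

```text
clock: 7.82
tool_pos: [0.6062, -0.0511, 0.2051]
ee_rot: [-2.083, 0.961, 0.29]
wrist_force: [-1.2, 1.9, -0.0]
width: 0.18
bar angle -60.56 tilt 0.08 tau_x -1.254 F tool [-0.3 -0.6  2.2] M tool [-1.25 -0.52  0.09] w 16.41 t 7.825 j6 1.61
```

Torque −1.25 N·m with the jaws spread to 16.4 mm means the hard stop is reached. I'll relax a little and find where the torque goes to zero.

```bash
python3 -c "
from h import *
im=grab_frame('wrist');save(im,'w9')"; python3 chk.py
python3 -m creep '[{"dx":0,"dy":0,"dz":0,"wx":-3,"wy":0,"wz":0,"hand":5},{"dx":0,"dy":0,"dz":0,"wx":-3,"wy":0,"wz":0,"hand":5}]'; python3 chk.py
```

```text
bar angle -60.62 tilt 0.07 tau_x -1.272 F tool [-0.9 -1.2  1.7] M tool [-1.27 -0.6   0.1 ] w 16.29 t 7.875 j6 1.61
clock: 8.12
tool_pos: [0.6062, -0.051, 0.205]
ee_rot: [-2.136, 0.961, 0.29]
wrist_force: [-0.4, 0.9, 0.6]
width: 0.165
bar angle -57.56 tilt 0.08 tau_x -0.749 F tool [-0.5 -0.7  0.7] M tool [-0.75 -0.36  0.05] w 15.08 t 8.125 j6 1.56
```

View pics/w9.png

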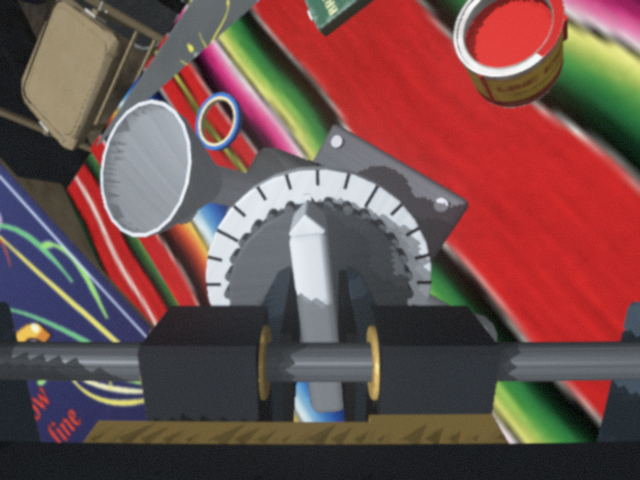

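The bar leans about 6.5° against the pads (tip at (308,215), end at (327,405)), so the stop is near −53°. That is 75° (5 clicks) from the start at +22.7°, and the third click should be at −7.7°. Backing off by 50°.

```bash

python3 -m creep '[{"dx":0,"dy":0,"dz":0,"wx":-8,"wy":0,"wz":0,"hand":5},{"dx":0,"dy":0,"dz":0,"wx":-17,"wy":0,"wz":0,"hand":5},{"dx":0,"dy":0,"dz":0,"wx":-26,"wy":0,"wz":0,"hand":5},{"dx":0,"dy":0,"dz":0,"wx":-35,"wy":0,"wz":0,"hand":5},{"dx":0,"dy":0,"dz":0,"wx":-42,"wy":0,"wz":0,"hand":5}]'; python3 chk.py
```

```text
clock: 8.75
tool_pos: [0.6063, -0.0515, 0.205]
ee_rot: [-2.87, 0.96, 0.289]
wrist_force: [0.7, 0.3, -1.4]
width: 0.151
bar angle -15.54 tilt 0.02 tau_x -0.003 F tool [ 1.6 -0.   0.2] M tool [-0.   -0.41  0.17] w 13.75 t 8.75 j6 0.83
```

```bash

python3 -m creep '[{"dx":0,"dy":0,"dz":0,"wx":-6,"wy":0,"wz":0,"hand":5},{"dx":0,"dy":0,"dz":0,"wx":-7.8,"wy":0,"wz":0,"hand":5},{"dx":0,"dy":0,"dz":0,"wx":-7.8,"wy":0,"wz":0,"hand":5}]'; python3 chk.py;  python3 -c "
from h import *
im=grab_frame('wrist');save(im,'w10')"
```

```text
clock: 9.12
tool_pos: [0.6063, -0.0517, 0.205]
ee_rot: [-3.004, 0.96, 0.289]
wrist_force: [0.8, 0.6, -0.7]
width: 0.151
bar angle -7.88 tilt 0.02 tau_x 0.082 F tool [ 1.1 -0.4 -0.4] M tool [ 0.08 -0.36 -0.11] w 13.74 t 9.125 j6 0.69
```

View pics/w10.png

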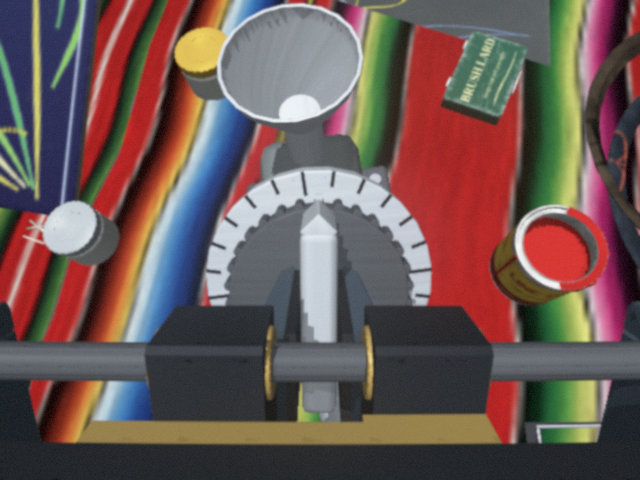

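```bash

python3 -m creep '[{"dx":0,"dy":0,"dz":0,"wx":0,"wy":0,"wz":0,"hand":30},{"dx":0,"dy":0,"dz":0,"wx":0,"wy":0,"wz":0,"hand":60},{"dx":-20,"dy":0,"dz":0,"wx":0,"wy":0,"wz":0,"hand":60},{"dx":-60,"dy":0,"dz":0,"wx":0,"wy":0,"wz":0,"hand":80},{"dx":-110,"dy":0,"dz":0,"wx":0,"wy":0,"wz":0,"hand":91}]';  python3 - <<'E'
from h import *
grab_frame('top');grab_frame('top');grab_frame('top')
s=ctrl.state();im=grab_frame('wrist');np.save('s11.npy',s,allow_pickle=True)
print(s['joint_vel'].round(3),s['clock']); save(im,'w11')
E
python3 chk.py
```

```text
clock: 9.8
tool_pos: [0.545, -0.0696, 0.2951]
ee_rot: [-3.002, 0.962, 0.291]
wrist_force: [0.9, -0.5, 1.0]
width: 0.667
[ 0.014  0.047  0.046  0.002 -0.01  -0.005] 9.95
bar angle -7.86 tilt 0.11 tau_x 0.011 F tool [ 0.6  0.2 -0. ] M tool [ 0.01 -0.35  0.01] w 76.76 t 10.0 j6 0.78
```

View pics/w11.png

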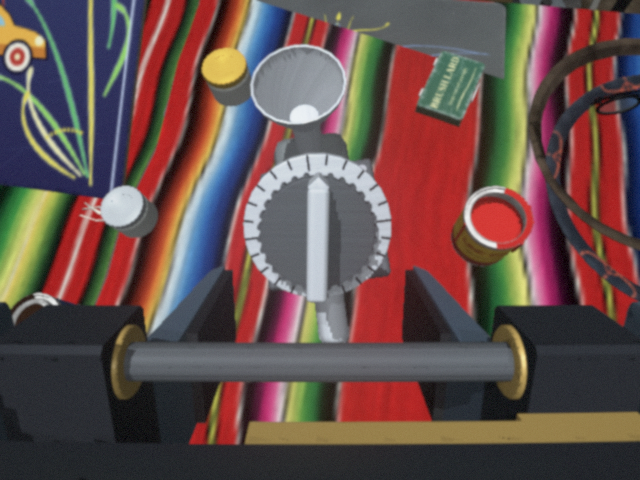

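The released bar runs vertically from (318,180) to (317,300) in the wrist view, so it rests at about −8°. That is 45° from the stop (three clicks) and two clicks short of the start. Next is the pan, which I'll grasp with the camera on the robot side so it stays clear of the mill.

```bash

python3 -m creep '[{"dx":-40,"dy":0,"dz":0,"wx":0,"wy":0,"wz":0,"hand":91},{"dx":-70,"dy":0,"dz":0,"wx":-10,"wy":0,"wz":0,"hand":91},{"dx":-70,"dy":0,"dz":0,"wx":-20,"wy":0,"wz":0,"hand":91},{"dx":-70,"dy":0,"dz":0,"wx":-30,"wy":0,"wz":0,"hand":91},{"dx":-70,"dy":0,"dz":0,"wx":-40,"wy":0,"wz":0,"hand":91}]'; cat >> h.py <<'E'
def downT(p,yaw,z):  # tool down, tool y = +pan y
    M=np.eye(4);x=np.array([0,0,-1.]);y=np.array([-np.sin(yaw),np.cos(yaw),0]);M[:3,:3]=np.c_[x,y,np.cross(x,y)];M[:3,3]=[p[0],p[1],z];return M
E
python3 - <<'E'
from h import *
s=ctrl.state();print(s['joint_pos'].round(2));rows(downT([.45,-.279],.17,.13),s,0)
# t1/t2-like refine of pan from top picture now
save(grab_frame('top'),'t3')
E
```

```text
clock: 10.62
tool_pos: [0.5072, -0.0809, 0.3514]
ee_rot: [2.577, 0.961, 0.29]
wrist_force: [-0.1, -0.3, -0.3]
width: 0.999
[-0.43 -0.09  1.85  0.48  0.96  0.09]
d(mm) [117.7  29.8 277.1] w(deg) [-135.3   10.   -44.1] |d| 302.0 |w| 142.7
```

```bash

python3 -m creep '[{"dx":5,"dy":2,"dz":20,"wx":-9.6,"wy":0.7,"wz":-3.1,"hand":91},{"dx":10,"dy":4,"dz":40,"wx":-19,"wy":1.4,"wz":-6.2,"hand":91},{"dx":16,"dy":6,"dz":60,"wx":-28.5,"wy":2.1,"wz":-9.3,"hand":91},{"dx":22,"dy":8,"dz":80,"wx":-38,"wy":2.8,"wz":-12.4,"hand":91},{"dx":28,"dy":10,"dz":100,"wx":-47.5,"wy":3.5,"wz":-15.5,"hand":91}]'
python3 - <<'E'
from h import *
s=ctrl.state();print(s['joint_pos'].round(2));rows(downT([.45,-.279],.17,.13),s,0)
E
```

```text
clock: 11.3
tool_pos: [0.4781, -0.1549, 0.2811]
ee_rot: [2.133, 1.112, 0.746]
wrist_force: [1.2, -1.2, 0.2]
width: 0.998
[-0.63  0.1   1.77  0.48  1.22 -0.97]
d(mm) [ 89.  -97.8 146.8] w(deg) [-87.5   6.2 -28.4] |d| 198.0 |w| 92.2
```

```bash

python3 -m creep '[{"dx":10,"dy":-10,"dz":16,"wx":-9.6,"wy":0.7,"wz":-3.1,"hand":91},{"dx":20,"dy":-20,"dz":32,"wx":-19,"wy":1.4,"wz":-6.2,"hand":91},{"dx":30,"dy":-30,"dz":48,"wx":-28.5,"wy":2.1,"wz":-9.3,"hand":91},{"dx":40,"dy":-40,"dz":64,"wx":-38,"wy":2.8,"wz":-12.4,"hand":91},{"dx":50,"dy":-51,"dz":80,"wx":-47.5,"wy":3.5,"wz":-15.5,"hand":91}]'
python3 - <<'E'
from h import *
s=ctrl.state();print(s['joint_pos'].round(2));rows(downT([.45,-.279],.17,.13),s,0)
E
```

```text
clock: 11.92
tool_pos: [0.4654, -0.2219, 0.1961]
ee_rot: [1.726, 1.344, 1.198]
wrist_force: [0.2, 0.4, 0.2]
width: 0.998
[-0.61  0.26  1.72  0.23  1.23 -1.74]
d(mm) [ 51.2 -70.3  17.5] w(deg) [-39.8   2.6 -13. ] |d| 89.0 |w| 42.0
```

```bash

python3 -m creep '[{"dx":13,"dy":-17,"dz":4,"wx":-9.6,"wy":0.6,"wz":-3.1,"hand":91},{"dx":26,"dy":-35,"dz":9,"wx":-19,"wy":1.2,"wz":-6.2,"hand":91},{"dx":39,"dy":-53,"dz":13,"wx":-29,"wy":1.9,"wz":-9.4,"hand":91},{"dx":51,"dy":-70,"dz":17.5,"wx":-39.8,"wy":2.6,"wz":-13,"hand":91},{"dx":51,"dy":-70,"dz":17.5,"wx":-39.8,"wy":2.6,"wz":-13,"hand":91}]'
python3 - <<'E'
from h import *
grab_frame('top');
for n in range(2): save(grab_frame('top'),'t4')
s=ctrl.state();im=grab_frame('wrist');save(im,'w12');np.save('s12.npy',s,allow_pickle=True)
print(s['joint_pos'].round(2),s['joint_vel'].round(3));rows(downT([.45,-.279],.17,.13),s,0)
E
```

```text
clock: 12.55
tool_pos: [0.4493, -0.2776, 0.128]
ee_rot: [2.313, 1.565, 2.48]
wrist_force: [-0.7, 1.1, 0.2]
width: 0.997
[-0.58  0.32  1.79  0.    1.03 -2.31] [-0.006 -0.005 -0.009 -0.006 -0.002 -0.012]
d(mm) [ 0.2 -0.3 -0.6] w(deg) [-0.2 -0.  -0.1] |d| 1.0 |w| 0.2
```

View pics/w12.png

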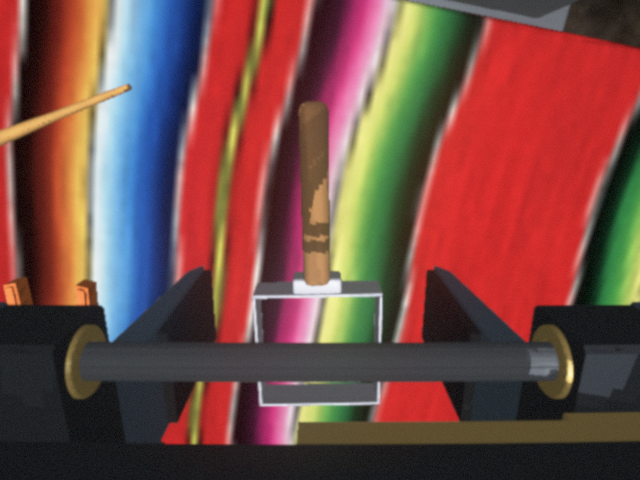

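The pan is in the wrist view: handle end at (313,104), handle root at (317,283), near rim corners (255,295) and (382,293), far rim at (258,404) and (380,404).

```bash
python3 - <<'E'
from h import *
from scipy.optimize import least_squares
s=np.load('s12.npy',allow_pickle=True).item()
obs=[((-.045,-.045,.028),(255,296)),((-.045,.045,.028),(382.5,293)),((.045,-.045,.028),(258,404.5)),((.045,.045,.028),(380.5,404.5)),((-.172,0,.036),(313,102)),((-.056,0,.039),(316.5,283))]
# which side: check
P=np.array([o[0] for o in obs]);U=np.array([o[1] for o in obs])
r=None
for sg in (1,-1):
    Q=P*[1,sg,1]
    q=least_squares(lambda v:(proj('wrist',ap(Tm(*v),Q),s)-U).ravel(),[.534,-.265,.17],loss='soft_l1')
    print(sg,q.x.round(4),q.cost,q.fun.reshape(-1,2).round(1).tolist())
    if r is None or q.cost<r.cost:r=q
T=Tm(*r.x);h=ap(T,[-.085,0,.03])[0];print('grip',h)
px=lambda a,b:(210+(a+.5)/3.3-.5,110+(b+.5)/3.3-.5)
print('top check',proj('top',ap(T,P)).round(1).tolist(),[np.round(px(*u),1).tolist() for u in [(583,425),(682,403),(703,505),(605,523)]])
rows(downT(h,r.x[2],.012),ctrl.state(),0)
E
```

```text
1 [ 0.5342 -0.2655  0.185 ] 6.813128521454559 [[-2.8, -0.5], [0.1, 0.2], [1.8, 1.4], [-0.9, -0.6], [0.2, -1.1], [0.5, 2.6]]
-1 [ 0.5344 -0.2673  0.1723] 501.7750544254735 [[125.8, -2.2], [-132.1, 1.5], [118.4, -0.1], [-123.9, 0.6], [0.9, -1.4], [-1.1, 2.4]]
grip [ 0.45066749 -0.28114471  0.03      ]
top check [[423.4, 262.4], [393.0, 268.7], [416.6, 232.0], [386.3, 238.1], [418.4, 309.3], [409.8, 269.1]] [[386.3, 238.4], [416.3, 231.8], [422.7, 262.7], [393.0, 268.1]]
d(mm) [118.5  -2.4  -0.4] w(deg) [-1.   0.  -0.1] |d| 119.0 |w| 1.0
```

```bash

python3 -m creep '[{"dx":45,"dy":-1,"dz":0,"wx":-0.5,"wy":0,"wz":0,"hand":60},{"dx":85,"dy":-2,"dz":0,"wx":-1,"wy":0,"wz":0,"hand":50},{"dx":110,"dy":-2.4,"dz":0,"wx":-1,"wy":0,"wz":0,"hand":50},{"dx":117,"dy":-2.4,"dz":0,"wx":-1,"wy":0,"wz":0,"hand":50},{"dx":117,"dy":-2.4,"dz":0,"wx":-1,"wy":0,"wz":0,"hand":50}]'
python3 - <<'E'
from h import *
s=ctrl.state();rows(downT([.4507,-.2811],.185,.012),s,0);print(s['wrist_force'].round(1))
E
```

```text
clock: 13.38
tool_pos: [0.4515, -0.2813, 0.014]
ee_rot: [0.467, 1.57, 0.651]
wrist_force: [-0.1, -0.2, 0.0]
width: 0.552
d(mm) [ 2.   0.4 -0.8] w(deg) [-0.  0. -0.] |d| 2.0 |w| 0.1
[-0.1 -0.2  0. ]
```

```bash

python3 -m creep '[{"dx":0,"dy":0,"dz":0,"wx":0,"wy":0,"wz":0,"hand":25},{"dx":0,"dy":0,"dz":0,"wx":0,"wy":0,"wz":0,"hand":5},{"dx":0,"dy":0,"dz":0,"wx":0,"wy":0,"wz":0,"hand":5},{"dx":0,"dy":0,"dz":0,"wx":0,"wy":0,"wz":0,"hand":5}]'
python3 - <<'E'
from h import *
s=ctrl.state();rows(downT([.4507,-.2811],.185,.012),s,0);print(s['wrist_force'].round(1),s['width']*91.2)
E
```

```text
clock: 13.88
tool_pos: [0.4515, -0.281, 0.0145]
ee_rot: [0.749, 1.57, 0.934]
wrist_force: [0.2, 2.3, 4.2]
width: 0.192
d(mm) [ 2.5  0.  -0.8] w(deg) [-0.   0.1 -0. ] |d| 3.0 |w| 0.1
[0.2 2.3 4.2] 17.500326630963023
```

```bash

python3 -m creep '[{"dx":-10,"dy":0,"dz":0,"wx":0,"wy":0,"wz":0,"hand":5},{"dx":-18,"dy":0,"dz":0,"wx":0,"wy":0,"wz":0,"hand":5},{"dx":-18,"dy":0,"dz":0,"wx":0,"wy":0,"wz":0,"hand":5},{"dx":-18,"dy":0,"dz":0,"wx":0,"wy":0,"wz":0,"hand":5}]'
python3 - <<'E'
from h import *
s=ctrl.state();np.save('s13.npy',s,allow_pickle=True);save(grab_frame('wrist'),'w13');print(s['wrist_force'].round(1),s['torque'].round(2),s['width']*91.2)
YAWP=.2885
sp=np.array([.5562,-.0681]);g=sp-.085*np.array([np.cos(YAWP),np.sin(YAWP)]);print(g)
rows(downT(g,YAWP,.0325),s,0)
E
```

```text
clock: 14.38
tool_pos: [0.4513, -0.281, 0.0324]
ee_rot: [0.95, 1.57, 1.134]
wrist_force: [-0.0, 0.9, -2.3]
width: 0.195
[-0.   0.9 -2.3] [ 0.12 -0.12  0.02] 17.820697371866
[ 0.4747129  -0.09228374]
d(mm) [1.000e-01 1.812e+02 5.760e+01] w(deg) [-6.   0.  -0.1] |d| 190.0 |w| 6.0
```

View pics/w13.png

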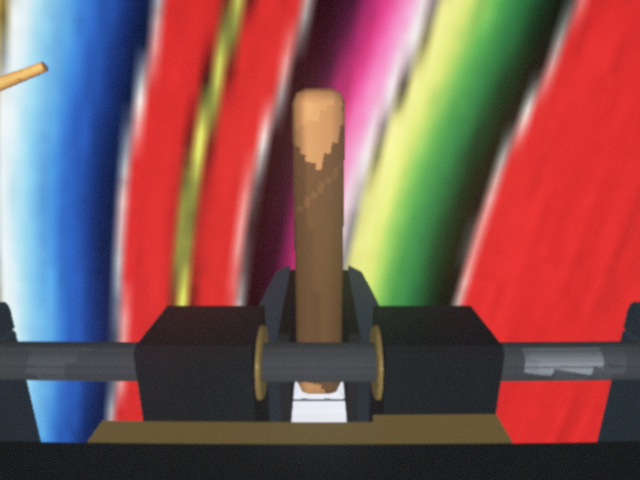

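```bash

python3 -m creep '[{"dx":0,"dy":20,"dz":0,"wx":-0.5,"wy":0,"wz":0,"hand":5},{"dx":0,"dy":55,"dz":10,"wx":-1.5,"wy":0,"wz":0,"hand":5},{"dx":0,"dy":90,"dz":20,"wx":-3,"wy":0,"wz":0,"hand":5},{"dx":0,"dy":120,"dz":30,"wx":-4,"wy":0,"wz":0,"hand":5},{"dx":0,"dy":140,"dz":38,"wx":-5,"wy":0,"wz":0,"hand":5}]'
python3 - <<'E'
from h import *
s=ctrl.state();print(s['wrist_force'].round(1),s['torque'].round(2),s['width']*91.2)
YAWP=.2885
sp=np.array([.5562,-.0681]);g=sp-.085*np.array([np.cos(YAWP),np.sin(YAWP)]);
rows(downT(g,YAWP,.0325),s,0)
E
```

```text
clock: 15.05
tool_pos: [0.4617, -0.1337, 0.0322]
ee_rot: [1.873, 1.568, 2.147]
wrist_force: [-0.3, -0.7, -2.2]
width: 0.196
[-0.3 -0.7 -2.2] [ 0.07 -0.16 -0.  ] 17.84873638487366
d(mm) [-0.3 36.3 23.7] w(deg) [-0.9 -0.  -0.1] |d| 43.0 |w| 0.9
```

```bash

python3 -m creep '[{"dx":0,"dy":15,"dz":10,"wx":-0.5,"wy":0,"wz":0,"hand":5},{"dx":0,"dy":30,"dz":20,"wx":-0.9,"wy":0,"wz":0,"hand":5},{"dx":0,"dy":36.3,"dz":23.7,"wx":-0.9,"wy":0,"wz":0,"hand":5},{"dx":0,"dy":36.3,"dz":23.7,"wx":-0.9,"wy":0,"wz":0,"hand":5}]'
python3 - <<'E'
from h import *
grab_frame('scene');im=grab_frame('top');save(im,'t5');sc=grab_frame('scene');save(sc,'sc5')
cv2.imwrite('pics/t5c.png',crop(im,260,150,160,150,4)[:,:,::-1]);cv2.imwrite('pics/sc5c.png',crop(sc,260,180,190,140,4)[:,:,::-1])
s=ctrl.state();print(s['wrist_force'].round(1),s['torque'].round(2),s['width']*91.2,s['joint_pos'].round(2))
YAWP=.2885
sp=np.array([.5562,-.0681]);g=sp-.085*np.array([np.cos(YAWP),np.sin(YAWP)]);
rows(downT(g,YAWP,.0325),s,0)
E
```

```text
clock: 15.55
tool_pos: [0.4746, -0.0919, 0.0322]
ee_rot: [1.948, 1.568, 2.239]
wrist_force: [-0.1, 0.1, -2.7]
width: 0.197
[-0.2 -0.3 -2.3] [ 0.11 -0.09 -0.02] 17.51644204646517 [-0.22  0.38  2.01  0.    0.75 -2.08]
d(mm) [-0.3  0.4  0.3] w(deg) [ 0.  -0.1 -0.1] |d| 1.0 |w| 0.2
```

View pics/t5c.png

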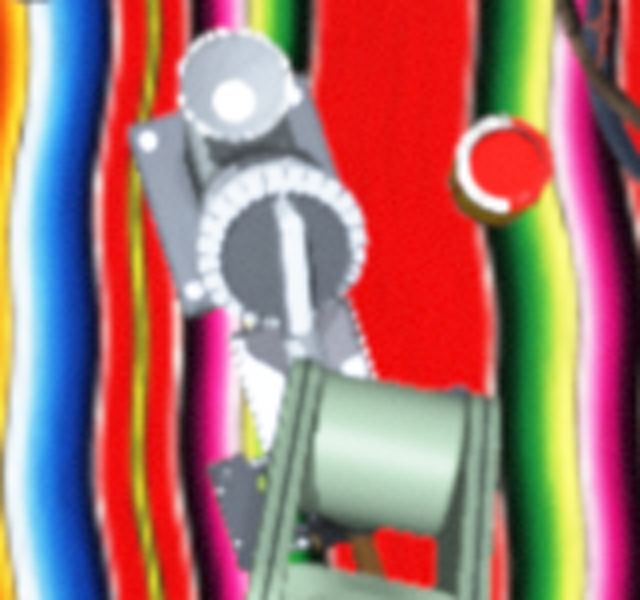

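View pics/sc5c.png

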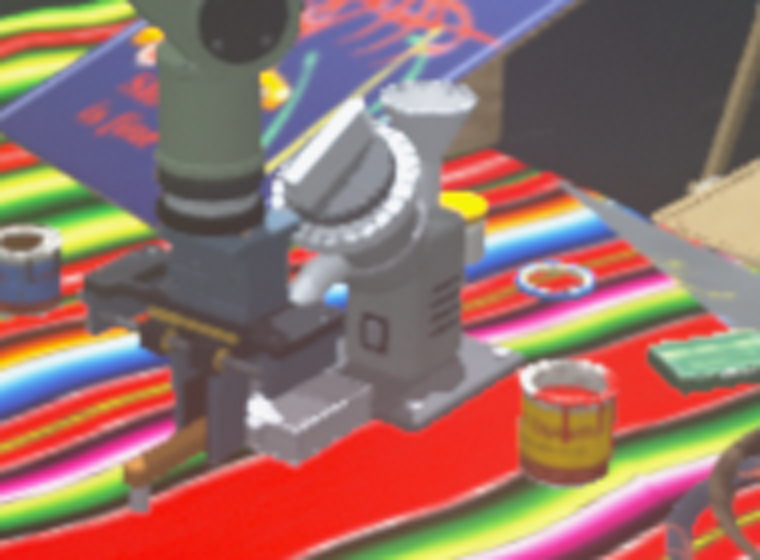

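```bash
python3 - <<'E'
from h import *
T=Tm(.6233,-.0482,.2885);P=Tm(.5562,-.0681,.2885);P[2,3]=.018
a=np.linspace(0,2*np.pi,40)
circ=ap(T,np.c_[-.07+.014*np.cos(a),.014*np.sin(a),0*a+.08])
tray=ap(P,np.array([[sx*.045,sy*.045,z] for z in(.0,.028) for sx,sy in((-1,-1),(-1,1),(1,1),(1,-1),(-1,-1))]))
base=ap(T,[[-.005,.07,.014],[.145,.07,.014],[.145,-.07,.014],[-.005,-.07,.014],[-.005,.07,.014]])
for c,f,(x,y,w,h) in (('scene','sc5',(290,220,100,90)),('top','t5',(290,180,80,110))):
    k=6; im=cv2.imread(f'pics/{f}.png')[y:y+h,x:x+w]; im=cv2.resize(im,None,fx=k,fy=k,interpolation=cv2.INTER_CUBIC) if c=='scene' else cv2.resize(im,None,fx=5,fy=5,interpolation=cv2.INTER_CUBIC)
    if c=='top':k=5
    for pts,col in ((circ,(0,255,255)),(tray[:5],(255,255,0)),(tray[5:],(255,0,255)),(base,(0,255,0))):
        u=((proj(c,pts)-[x,y]+.5)*k).astype(int); cv2.polylines(im,[u.reshape(-1,1,2)],False,col,1)
    cv2.imwrite(f'pics/ov_{c}.png',im)
E
```

```text
(no output)
```

View pics/ov_scene.png

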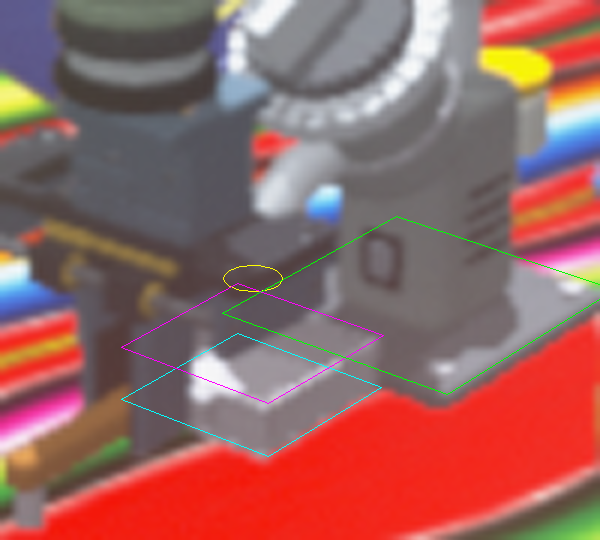

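View pics/ov_top.png

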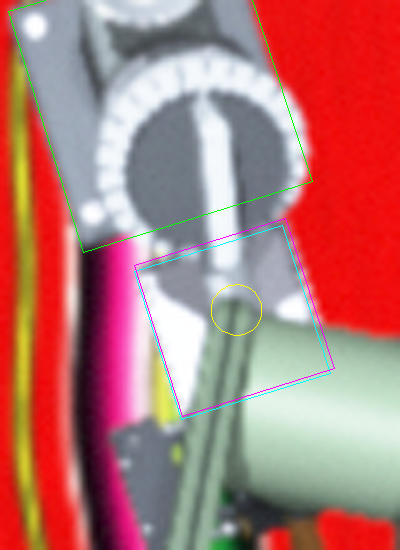

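The scene overlay matches the base and the tray to about 1 px. The gripper hides the lower end of the spout, so I'll check the spout against an earlier wrist picture.

```bash
python3 - <<'E'
from h import *
T=Tm(.6233,-.0482,.2885)
a=np.linspace(0,2*np.pi,40)
circ=ap(T,np.c_[-.07+.014*np.cos(a),.014*np.sin(a),0*a+.08])
base=ap(T,[[-.005,.07,.014],[.145,.07,.014],[.145,-.07,.014],[-.005,-.07,.014],[-.005,.07,.014]])
out=[]
for f,sf,c,(x,y,w,h) in (('w3','s3','wrist',(240,150,110,140)),('top0',None,'top',(305,190,55,70))):
    k=4 if c=='wrist' else 8; im=cv2.resize(cv2.imread(f'pics/{f}.png')[y:y+h,x:x+w],None,fx=k,fy=k,interpolation=cv2.INTER_CUBIC)
    s=np.load(sf+'.npy',allow_pickle=True).item() if sf else None
    for pts,col in ((circ,(0,255,255)),(base,(0,255,0))):
        u=((proj(c,pts,s)-[x,y]+.5)*k).astype(int); cv2.polylines(im,[u.reshape(-1,1,2)],False,col,1)
    out.append(im[:560,:440])
H=560;o=np.zeros((560,880,3),np.uint8)
for i,m in enumerate(out): o[:m.shape[0],i*400:i*400+min(m.shape[1],400)]=m[:,:400]
cv2.imwrite('pics/ov2.png',o[:,:800])
E
```

```text
(no output)
```

View pics/ov2.png

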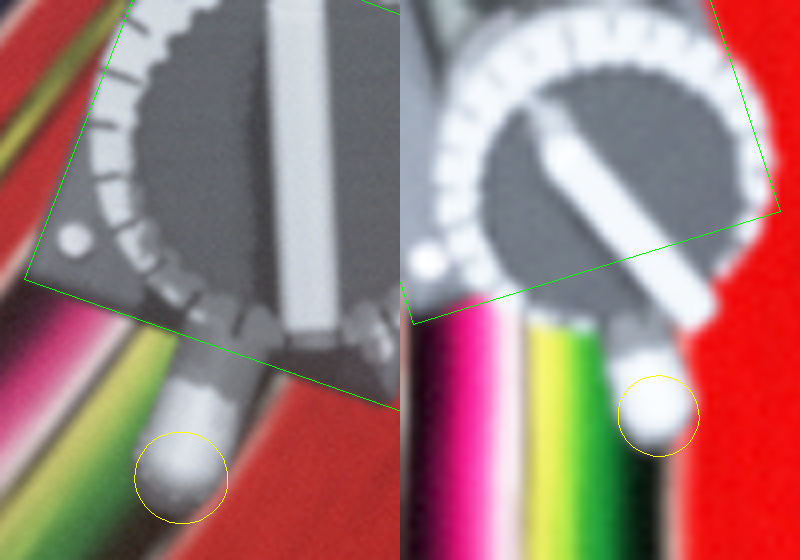

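The predicted outlet circle matches the spout tip in both older views to about 2 mm, with the real one slightly nearer the mill. I'll shift +2 mm and lower.

```bash

python3 -m creep '[{"dx":5,"dy":0,"dz":2,"wx":0,"wy":0,"wz":0,"hand":5},{"dx":11,"dy":0,"dz":2,"wx":0,"wy":0,"wz":0,"hand":5},{"dx":16,"dy":0,"dz":2,"wx":0,"wy":0,"wz":0,"hand":5},{"dx":17.5,"dy":0,"dz":2,"wx":0,"wy":0,"wz":0,"hand":5},{"dx":17.5,"dy":0,"dz":2,"wx":0,"wy":0,"wz":0,"hand":5}]'
```

```text
clock: 16.32
tool_pos: [0.4763, -0.0922, 0.0147]
ee_rot: [1.959, 1.568, 2.248]
wrist_force: [-0.4, -0.1, -1.8]
width: 0.194
```

```bash

python3 -m creep '[{"dx":0.8,"dy":0,"dz":0,"wx":0,"wy":0,"wz":0,"hand":5},{"dx":0.8,"dy":0,"dz":0,"wx":0,"wy":0,"wz":0,"hand":5}]'
```

```text
clock: 16.58
tool_pos: [0.4765, -0.0922, 0.0144]
ee_rot: [1.77, 1.569, 2.058]
wrist_force: [-2.8, 0.4, 4.1]
width: 0.199
```

Table contact (+4 N), so I'll release and rise.

```bash

python3 -m creep '[{"dx":0,"dy":0,"dz":0,"wx":0,"wy":0,"wz":0,"hand":25},{"dx":0,"dy":0,"dz":0,"wx":0,"wy":0,"wz":0,"hand":45},{"dx":0,"dy":0,"dz":0,"wx":0,"wy":0,"wz":0,"hand":45}]'
python3 -m creep '[{"dx":-20,"dy":0,"dz":-2,"wx":0,"wy":0,"wz":0,"hand":45},{"dx":-50,"dy":0,"dz":-20,"wx":0,"wy":0,"wz":0,"hand":60},{"dx":-90,"dy":0,"dz":-45,"wx":0,"wy":0,"wz":0,"hand":80},{"dx":-140,"dy":0,"dz":-70,"wx":0,"wy":0,"wz":0,"hand":91},{"dx":-190,"dy":0,"dz":-100,"wx":0,"wy":0,"wz":0,"hand":91}]'
python3 - <<'E'
from h import *
print(ctrl.state()['joint_pos'].round(2))
for i in range(3): im=grab_frame('wrist')
s=ctrl.state();im=grab_frame('wrist');np.save('s14.npy',s,allow_pickle=True);save(im,'w14');print(s['joint_vel'].round(3))
sc=grab_frame('scene');save(sc,'sc6');t=grab_frame('top');save(t,'t6')
cv2.imwrite('pics/sc6c.png',crop(sc,260,180,190,140,4)[:,:,::-1])
E
```

```text
clock: 16.95
tool_pos: [0.4767, -0.0922, 0.0144]
ee_rot: [1.696, 1.569, 1.985]
wrist_force: [-0.3, -0.1, 0.2]
width: 0.459
clock: 17.58
tool_pos: [0.3802, -0.1212, 0.2058]
ee_rot: [1.64, 1.569, 1.929]
wrist_force: [0.5, -0.5, -0.1]
width: 0.899
[-0.34  0.05  1.94  0.    1.16 -2.2 ]
[ 0.016  0.059  0.046  0.006 -0.027  0.004]
```

View pics/w14.png

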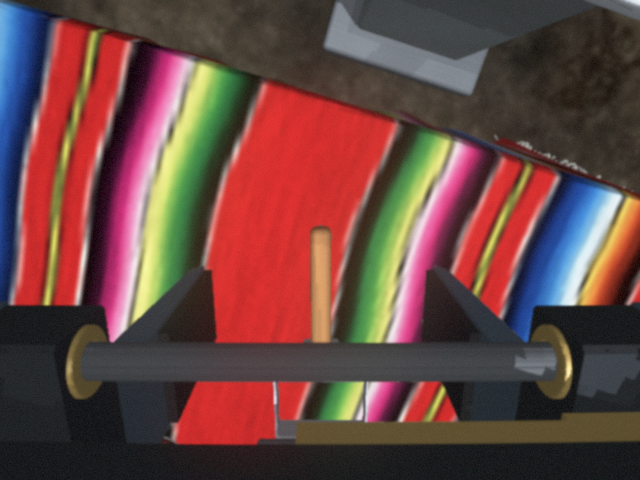

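View pics/sc6c.png

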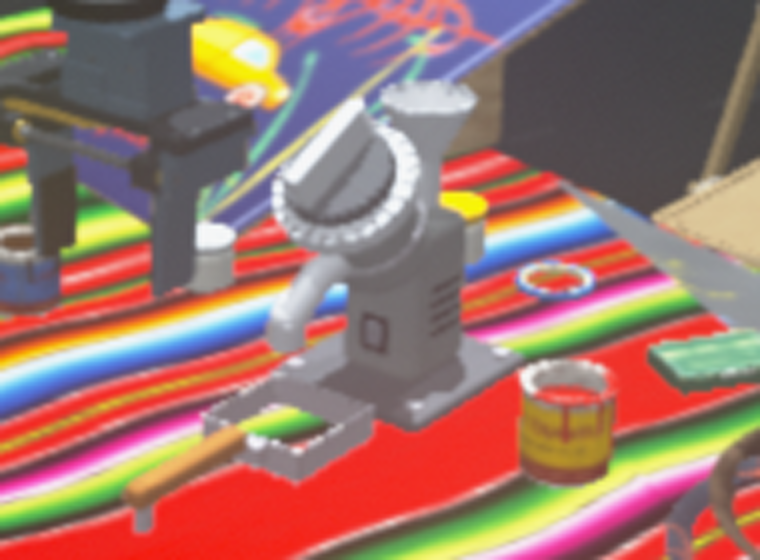

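View pics/t6.png

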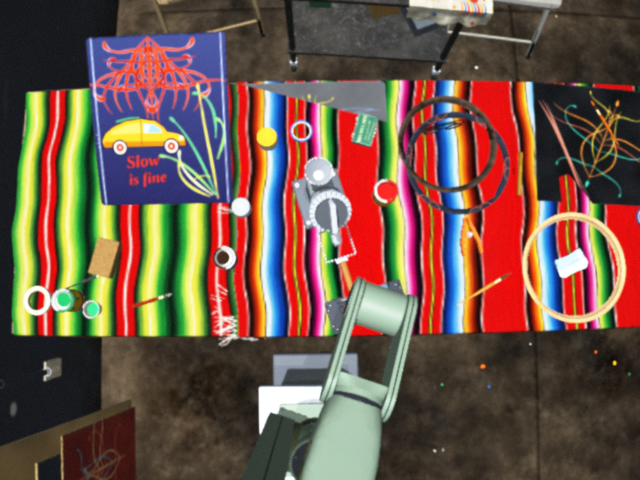

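The pan stands under the spout and the arm is clear. Next I'll overlay the predicted tray and spout on the scene and top views.

```bash
python3 - <<'E'
from h import *
T=Tm(.6233,-.0482,.2885);c0=np.array([.4767,-.0922])+.0842*np.array([np.cos(.2885),np.sin(.2885)]);print(c0)
P=Tm(c0[0],c0[1],.2885)
a=np.linspace(0,2*np.pi,40)
circ=ap(T,np.c_[-.07+.014*np.cos(a),.014*np.sin(a),0*a+.08])
tray=ap(P,np.array([[sx*.045,sy*.045,z] for z in(.0,.028) for sx,sy in((-1,-1),(-1,1),(1,1),(1,-1),(-1,-1))]))
base=ap(T,[[-.005,.07,.014],[.145,.07,.014],[.145,-.07,.014],[-.005,-.07,.014],[-.005,.07,.014]])
out=[]
for c,f,(x,y,w,h),k in (('scene','sc6',(300,235,65,75),6),('top','t6',(305,190,65,90),6)):
    im=cv2.resize(cv2.imread(f'pics/{f}.png')[y:y+h,x:x+w],None,fx=k,fy=k,interpolation=cv2.INTER_CUBIC)
    for pts,col in ((circ,(0,255,255)),(tray[:5],(255,255,0)),(tray[5:],(255,0,255)),(base,(0,255,0))):
        u=((proj(c,pts)-[x,y]+.5)*k).astype(int); cv2.polylines(im,[u.reshape(-1,1,2)],False,col,1)
    out.append(im)
o=np.zeros((540,800,3),np.uint8)
for i,m in enumerate(out): o[:m.shape[0],i*400:i*400+m.shape[1]]=m
cv2.imwrite('pics/ov3.png',o)
E
```

```text
[ 0.55742016 -0.06824388]
```

View pics/ov3.png

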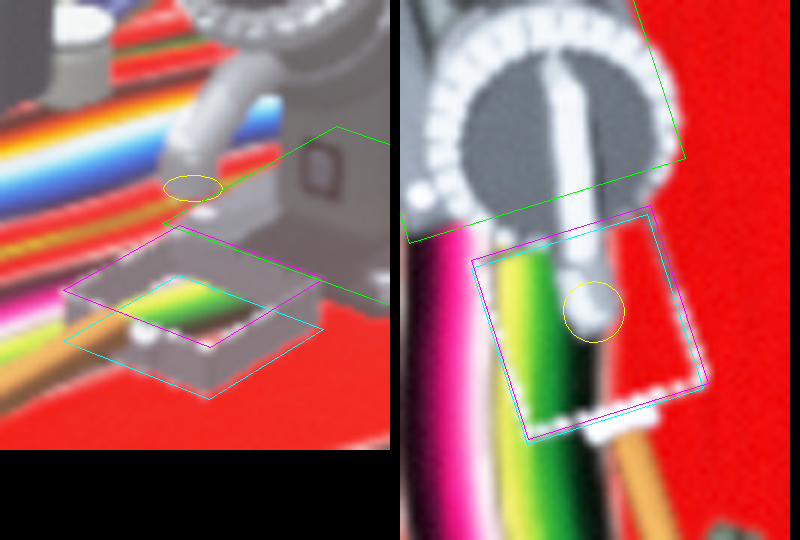

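```bash
python3 - <<'E'
from h import *
s=ctrl.state();print(s['clock'],s['wrist_force'].round(1),s['joint_vel'].round(3))
for n,u0 in [('can_red',(386,194)),('can_brown',(225,260)),('jar_silver',(242,206)),('clamp',(472,236))]:
    r=nets.masks_of('top',n); print(n,[np.round(q['rect'][:2]).tolist() for q in r[:2]],u0)
print(ctrl.job_done())
E
```

```text
17.875 [ 0.1 -0.9 -0.3] [ 0.005  0.019  0.004 -0.     0.001 -0.   ]
can_red [[386.0, 195.0]] (386, 194)
can_brown [] (225, 260)
jar_silver [[387.0, 194.0], [239.0, 205.0]] (242, 206)
clamp [[473.0, 237.0]] (472, 236)
the job is handed in; nothing more can be done
None
```

The mill is set and the pan is in place; I handed the job in at about 18 s of the 64 s, and no verdict was reported.

- **Adjuster:** I turned it clockwise until it hit the hard stop; the torque jumped to 1.25 N·m and the jaws spread. The stop was at a bar angle of about −53°, 75° (five clicks) from where it started. I then backed it off to −7.9°, which is 45° or three clicks from the stop. After release, the wrist picture showed the bar still resting there.
- **Pan:** I picked it up by the handle, lowered it until it touched the table, let go and pulled the arm clear. It stands square to the mill, with its tray centre at about (0.557, −0.068).
- **Centring:** The tray matched its predicted outline to about 1 px in the scene and top pictures. I put the tray within about 2 mm of the spout's centre. The top view was the weakest check: the spout tip looked up to 4 mm nearer the mill there, probably because its shaded underside blended into a dark stripe.
- **Other objects:** The red can, clamp and silver jar were found where they started, to within about 3 px. The network missed the brown can in the last picture, but it looks unmoved there by eye. The tracing wheel was only found with low confidence at the start and I did not check it again; the arm never went near it.

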